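# Fill the reagent carrier and lift it ready to go

### The job

Two cells of the steel bottle carrier are empty: set the two spare small dropper bottles from the bench upright into them, one each, lowering them in rather than dropping them. Then take the filled carrier by its handle, lift it about 10 cm straight up off the bench and keep it there, steady and level, with all six bottles in it: the job finishes while you are still holding it in the air. Leave the other bottles and things on the bench where they are, and do not tip any dropper bottle or the carrier over.

Things in the scene. Friction and masses are not known exactly. Their poses are not given: they have to be found in the camera images.
- carrier: loose sheet-steel bottle carrier, 162 mm (x) by 144 mm (y), 0.3 to 0.45 kg empty. Origin: centre of underside, z up. Floor 4 mm thick; a deck, top 32 mm up, with six 33 mm holes, three along x (58 mm apart) by two along y (100 mm apart). A handle bar runs along x over the middle, on a thin upright at each end, clear all around, 90 to 104 mm up. Filled, it balances about the bar's middle
- handle (a point): middle of the carrier's handle bar (centre of its section, 12 mm wide across and 14 mm high), 97 mm above the carrier's underside; axes as the carrier's (x along the bar)
- cell0 (a point): carrier cell at x -58, y -50 mm in the carrier's frame: the point on the cell's floor, 4 mm above the carrier's underside, on the axis of its 33 mm hole, where the underside of a seated bottle comes; two of the six cells are empty
- cell1 (a point): carrier cell at x -58, y 50 mm in the carrier's frame: the point on the cell's floor, 4 mm above the carrier's underside, on the axis of its 33 mm hole, where the underside of a seated bottle comes; two of the six cells are empty
- cell2 (a point): carrier cell at x 0, y -50 mm in the carrier's frame: the point on the cell's floor, 4 mm above the carrier's underside, on the axis of its 33 mm hole, where the underside of a seated bottle comes; two of the six cells are empty
- cell3 (a point): carrier cell at x 0, y 50 mm in the carrier's frame: the point on the cell's floor, 4 mm above the carrier's underside, on the axis of its 33 mm hole, where the underside of a seated bottle comes; two of the six cells are empty
- cell4 (a point): carrier cell at x 58, y -50 mm in the carrier's frame: the point on the cell's floor, 4 mm above the carrier's underside, on the axis of its 33 mm hole, where the underside of a seated bottle comes; two of the six cells are empty
- cell5 (a point): carrier cell at x 58, y 50 mm in the carrier's frame: the point on the cell's floor, 4 mm above the carrier's underside, on the axis of its 33 mm hole, where the underside of a seated bottle comes; two of the six cells are empty
- dropper0: one of six identical dropper bottles: amber round body 28 mm across up to 37 mm, then a straight white cap 20 mm across from 42 to 72 mm, tapering to the top at 78 mm; 30 to 52 g. Origin: centre of underside, z up its axis. Four of the six (any) stand in cells; the other two are the spares, standing on the bench left or right of the carrier: tell them by position
- dropper1: one of six identical dropper bottles: amber round body 28 mm across up to 37 mm, then a straight white cap 20 mm across from 42 to 72 mm, tapering to the top at 78 mm; 30 to 52 g. Origin: centre of underside, z up its axis. Four of the six (any) stand in cells; the other two are the spares, standing on the bench left or right of the carrier: tell them by position
- dropper2: one of six identical dropper bottles: amber round body 28 mm across up to 37 mm, then a straight white cap 20 mm across from 42 to 72 mm, tapering to the top at 78 mm; 30 to 52 g. Origin: centre of underside, z up its axis. Four of the six (any) stand in cells; the other two are the spares, standing on the bench left or right of the carrier: tell them by position
- dropper3: one of six identical dropper bottles: amber round body 28 mm across up to 37 mm, then a straight white cap 20 mm across from 42 to 72 mm, tapering to the top at 78 mm; 30 to 52 g. Origin: centre of underside, z up its axis. Four of the six (any) stand in cells; the other two are the spares, standing on the bench left or right of the carrier: tell them by position
- dropper4: one of six identical dropper bottles: amber round body 28 mm across up to 37 mm, then a straight white cap 20 mm across from 42 to 72 mm, tapering to the top at 78 mm; 30 to 52 g. Origin: centre of underside, z up its axis. Four of the six (any) stand in cells; the other two are the spares, standing on the bench left or right of the carrier: tell them by position
- dropper5: one of six identical dropper bottles: amber round body 28 mm across up to 37 mm, then a straight white cap 20 mm across from 42 to 72 mm, tapering to the top at 78 mm; 30 to 52 g. Origin: centre of underside, z up its axis. Four of the six (any) stand in cells; the other two are the spares, standing on the bench left or right of the carrier: tell them by position
- stock_bottle: bystander: taller, thicker amber bottle, 48 mm across and 105 mm high, on the bench beside the carrier; too big for a cell. Origin: centre of its underside
- jar: bystander: squat amber jar, 50 mm across and 50 mm high, on the bench beside the carrier; too big for a cell. Origin: centre of its underside
- slide_box: bystander: flat grey slide box 40 x 85 x 26 mm on the bench between robot and carrier. Origin: centre of its underside
- beaker: bystander: empty glass beaker, 74 mm across and 90 mm high, beyond the carrier to the left. Origin: centre of its underside
- vial: bystander: small clear vial with a grey cap, 20 mm across and 42 mm high, beyond the carrier to the right. Origin: centre of its underside
- pipette: bystander: hand pipette lying on the bench at the far right, 200 mm long (its x) and 22 mm high. Origin: middle of its underside

How it is judged:
On the way:
1. with the carrier still standing on the bench, every cell holds an upright dropper bottle, and the fingers have let go of them (horizontal distance between each of dropper0, dropper1, dropper2, dropper3, dropper4, dropper5 and carrier below 0.083 m and z of dropper0 in the frame of carrier between 0.001 and 0.009 m and z of dropper1 in the frame of carrier between 0.001 and 0.009 m and z of dropper2 in the frame of carrier between 0.001 and 0.009 m and z of dropper3 in the frame of carrier between 0.001 and 0.009 m and z of dropper4 in the frame of carrier between 0.001 and 0.009 m and z of dropper5 in the frame of carrier between 0.001 and 0.009 m and contact force between the fingers and dropper0 below 0.2 N and contact force between the fingers and dropper1 below 0.2 N and contact force between the fingers and dropper2 below 0.2 N and contact force between the fingers and dropper3 below 0.2 N and contact force between the fingers and dropper4 below 0.2 N and contact force between the fingers and dropper5 below 0.2 N and height (world z) of carrier below 0.01 m), for 0.2 s.
At the end, for the whole second after the job is handed in: The fingers alone hold the carrier (over 2 N) still (0.02 m/s, 0.1 rad/s), underside 60 to 160 mm up, within 0.12 rad of level, off all bystanders; all six dropper bottles stand down in its cells (underside 1 to 9 mm over the carrier's, within 83 mm of its middle); fingers off the bottles (horizontal distance between each of dropper0, dropper1, dropper2, dropper3, dropper4, dropper5 and carrier below 0.083 m and z of dropper0 in the frame of carrier between 0.001 and 0.009 m and z of dropper1 in the frame of carrier between 0.001 and 0.009 m and z of dropper2 in the frame of carrier between 0.001 and 0.009 m and z of dropper3 in the frame of carrier between 0.001 and 0.009 m and z of dropper4 in the frame of carrier between 0.001 and 0.009 m and z of dropper5 in the frame of carrier between 0.001 and 0.009 m and contact force between the fingers and dropper0 below 0.2 N and contact force between the fingers and dropper1 below 0.2 N and contact force between the fingers and dropper2 below 0.2 N and contact force between the fingers and dropper3 below 0.2 N and contact force between the fingers and dropper4 below 0.2 N and contact force between the fingers and dropper5 below 0.2 N and height (world z) of carrier between 0.06 and 0.16 m and angle between carrier's own z axis and vertical below 0.12 rad and linear speed of carrier below 0.02 m/s and angular speed of carrier below 0.1 rad/s and contact force between the fingers and carrier above 2 N and contact force between carrier and stock_bottle below 0.2 N and contact force between carrier and jar below 0.2 N and contact force between carrier and slide_box below 0.2 N and contact force between carrier and beaker below 0.2 N and contact force between carrier and vial below 0.2 N and contact force between carrier and pipette below 0.2 N); the arm keeps its last pose, push and grip.
It fails at once if the tall bottle, jar, slide box, beaker, vial or pipette is moved more than 30 mm (distance of any of stock_bottle, jar, slide_box, beaker, vial, pipette from where it was at the start of the episode above 0.03 m).
It fails at once if a dropper bottle is tipped over (0.7 rad) (angle between any of dropper0, dropper1, dropper2, dropper3, dropper4, dropper5's own z axis and vertical above 0.7 rad).
It fails at once if the carrier is tipped more than 0.4 rad (angle between carrier's own z axis and vertical above 0.4 rad).
It fails at once if a dropper bottle falls freely (over 0.6 m/s out of the fingers, some 20 mm) ((linear speed of dropper0 above 0.6 m/s and contact force between the fingers and dropper0 below 0.1 N and linear speed of carrier below 0.3 m/s) or (linear speed of dropper1 above 0.6 m/s and contact force between the fingers and dropper1 below 0.1 N and linear speed of carrier below 0.3 m/s) or (linear speed of dropper2 above 0.6 m/s and contact force between the fingers and dropper2 below 0.1 N and linear speed of carrier below 0.3 m/s) or (linear speed of dropper3 above 0.6 m/s and contact force between the fingers and dropper3 below 0.1 N and linear speed of carrier below 0.3 m/s) or (linear speed of dropper4 above 0.6 m/s and contact force between the fingers and dropper4 below 0.1 N and linear speed of carrier below 0.3 m/s) or (linear speed of dropper5 above 0.6 m/s and contact force between the fingers and dropper5 below 0.1 N and linear speed of carrier below 0.3 m/s)).
It also fails if it takes over 67 s, if anything falls off the work surface, if the arm or the gripper's body presses on something with over 40 N, if the wrist force passes 120 N, or if a joint passes its speed limit or range.

### The arm

A 6-joint arm with a two-finger parallel gripper is mounted at the origin on the work surface. World frame = base frame: x ahead of the robot, y to its left, z up, the work surface at z = 0. Lengths are in m, angles in rad, forces in N, time in s.
With the tool pointing down it reaches from about 0.25 to 0.725 m from the base axis. Payload 4 kg.
Tool frame: the origin (TCP) lies midway between the tips of the shut fingers; the grasp point (between the pads) lies 19 mm behind it; z points along the fingers, y is the direction in which the jaws open and shut (so a half turn about z gives the same grasp; the last joint's range is limited). The gripper opens to 85 mm and grips with 20 to 120 N. Pads are 22 mm wide; open, the fingers measure 114 mm over their backs; the gripper's body (76 mm by 85 mm) begins 54 mm behind the grasp point. The pads swing forward as they close: fully open they stand 13 mm farther back than shut.
Start: joints at [-1.184, 0.241, 0.005, 1.335, 0, 1.571], TCP at [0.189, -0.463, 0.231] pointing down, gripper open.
Joint ranges: [-2.72, 2.72], [-1.05, 1.87], [-1.09, 1.28], [-1.99, 2.15], [-1.42, 1.44], [-3.14, 3.14]. Speed limits (rad/s): [2.79, 2.79, 3.14, 3.14, 3.14, 3.14].

### API

Orientations are given as a unit quaternion [x, y, z, w].
In Python, from workcell import get_obs, camera, camera_model, job_done, masks_of gives the robot as it stands.
- The arm moves only by the tool jog_arm, never from a script. Its argument "deltas" is a list that holds one entry, the list of rows, each a list of 7 numbers: the shift along the tool's x, y, z in mm, then the turn, a rotation vector about the tool's x, y, z in degrees, then the finger opening in mm, from 0 to 85.4. A call has 1 to 5 rows; each row shifts and turns the pose as measured when the row begins, along the tool's axes as they then stand; what a row does not reach is not made up. A row lasts 1/10 s, in which the tool goes at most 50 mm and 8.59 degrees, less where a joint would pass 70% of its speed; a pose out of reach is approached as far as the arm can. A call with a gripper value outside its range is refused whole. The fingers move at their own pace and stop on an object; the grip force is fixed at half the most. Time passes only in rows, so rows that do not move let the fingers close. It gives the time, the measured TCP pose, the force and the opening at its end, in the units of the state.
- get_obs(): the state, without advancing time (a new reading comes with each control period).
- camera(name): name is "scene" or "top" or "wrist"; returns the picture (480x640x3 uint8, red, green, blue); there is no depth.
- camera_model(name): a dict with "fovy" (degrees; the focal length in pixels is half the picture's height over the tangent of half this angle, whatever the lens; pixels are square), "cx", "cy" (the principal point, pixels), "pose" (4x4, takes a point from camera to world coordinates); the wrist camera has in their place "T_tool_cam" (4x4, takes a point from camera to tool coordinates, whose origin is the TCP and whose axes are the flange's). Camera axes: x right, y down, z forward; pixel columns grow to the right and rows downward; lengths in m; the calibration is good to about 2 mm. The wrist camera is an equidistant fisheye: a pixel r from the principal point sees the ray r / f radians off the axis. A picture is of the moment at which its call begins: read the wrist's pose just before it. camera_model takes no time and is no camera call.
- job_done(): hands the job in, once; it reports no verdict.
Trained networks look in the newest picture that a camera, given by its name, has taken for a name from the list of things; names that differ only in an ending like _2 or _b are one class to them, and where a whole thing is asked for, a point or a joint stands for the part that bears it (a point fixed in the world has none). Each returns a list of dicts, best first, with "conf" (0 to 1); they miss things now and then, are a little off and sometimes report something else, mostly with a low value. They report only what shows in the picture. A call takes as long as a camera call.
- masks_of(target, camera): "pixels" (480x640 bool, what is visible of it) and "at" ([column, row] in pixels, amid what is visible of it).
The state is a dict: "clock": time; "joint_pos": joint angles; "joint_vel": joint speeds; "tau": joint torques, N m; "eef_pos": TCP position; "tool_rot": TCP orientation; "ft_force": force on the tool from outside, world axes, zero at the start; "ft_torque": the same for the moment, N m; "grip_width": finger opening in m.
Only numpy, scipy, OpenCV 4.12 (cv2) and the standard library are available. Lean on these libraries where they do the work, as an engineer would, in place of code of your own. Each camera call takes 0.05 s, during which the arm holds its last target. There are 200 camera calls.

## Working session

There is one attempt and no reset: what is moved stays moved. The work goes in short steps, Python scripts to look and compute and a tool call to move; the robot and the scene stay as the last step left them, time stands still between calls to the robot, and variables do not carry over. Pictures are saved under pics/ and viewed, about 8 in all and at most 12, crops included, and the job is handed in when it is done.

Besides the shell and the picture viewer there is one more tool, called after "Emit:" as name([rows], argument=value, ...), one row to a line, values as JSON. jog_arm: Moves the arm, as the interface text tells. Its arguments: {"type":"object","properties":{"deltas":{"type":"array"}},"required":["deltas"]}

```bash
mkdir -p pics; python3 - <<'E'
from workcell import *
import cv2,numpy as np
o=get_obs();print({k:np.round(v,3).tolist() for k,v in o.items()})
for n in("top","scene"):
    im=camera(n);cv2.imwrite(f"pics/{n}0.png",im[:,:,::-1])
    m=camera_model(n);print(n,m)
    for t in("dropper0","carrier","handle","stock_bottle","jar","slide_box","beaker","vial","pipette"):
        for d in masks_of(t,n)[:8]:
            p=d["pixels"];ys,xs=np.nonzero(p);print(t,round(d["conf"],2),np.round(d["at"],1),[xs.min(),xs.max(),ys.min(),ys.max()] if len(xs) else 0)
print(camera_model("wrist"))
E
```

```text
{'clock': 0.0, 'joint_pos': [-1.184, 0.241, 0.004, 1.335, 0.0, 1.571], 'joint_vel': [0.002, 0.0, -0.001, 0.001, -0.002, -0.001], 'tau': [0.0, -37.232, 25.241, 0.017, -0.0, -0.0], 'eef_pos': [0.188, -0.462, 0.23], 'tool_rot': [0.981, 0.192, -0.0, -0.001], 'ft_force': [-1.193, 0.1, -0.399], 'ft_torque': [-0.0, 0.042, -0.021], 'grip_width': 0.085}
top {'fovy': 44.15310073332823, 'cx': 339.7805486479157, 'cy': 228.1658639756073, 'pose': array([[-0.01768236, -0.99615339,  0.08582397,  0.42461148],
       [-0.99978338,  0.0166735 , -0.01245767, -0.06780834],
       [ 0.01097877, -0.08602566, -0.99623243,  1.68070685],
       [ 0.        ,  0.        ,  0.        ,  1.        ]])}
dropper0 0.71 [399.6 179.5] [np.int64(397), np.int64(404), np.int64(179), np.int64(186)]
dropper0 0.61 [327.7 240.3] [np.int64(321), np.int64(330), np.int64(236), np.int64(245)]
dropper0 0.57 [293.8 248.9] [np.int64(286), np.int64(294), np.int64(244), np.int64(252)]
dropper0 0.54 [183.  277.5] [np.int64(177), np.int64(188), np.int64(274), np.int64(283)]
dropper0 0.52 [193.8 234.5] [np.int64(185), np.int64(197), np
[... 2751 characters left out ...]
61)]
beaker 0.17 [336.2 253.6] [np.int64(301), np.int64(383), np.int64(209), np.int64(290)]
vial 0.54 [244.7 324.5] [np.int64(242), np.int64(251), np.int64(318), np.int64(332)]
pipette 0.76 [145.2 262.2] [np.int64(139), np.int64(151), np.int64(234), np.int64(304)]
{'fovy': 65.70646984690485, 'cx': 318.59865094024883, 'cy': 238.42224705224868, 'T_tool_cam': array([[ 1.71088647e-04, -9.48921907e-01, -3.15510990e-01,
         8.09804176e-02],
       [ 9.99999981e-01,  1.32938116e-04,  1.42437996e-04,
        -9.16434626e-04],
       [-9.32190981e-05, -3.15511008e-01,  9.48921912e-01,
        -1.44045336e-01],
       [ 0.00000000e+00,  0.00000000e+00,  0.00000000e+00,
         1.00000000e+00]])}
```

```bash
cat > h.py <<'E'
from workcell import *
import cv2,numpy as np
from scipy.spatial.transform import Rotation as R
def pose(n,o=None):
    m=camera_model(n)
    if n!="wrist": return m,m["pose"]
    T=np.eye(4);T[:3,:3]=R.from_quat(o["tool_rot"]).as_matrix();T[:3,3]=o["eef_pos"]
    return m,T@m["T_tool_cam"]
def at_z(n,uv,z,o=None):
    m,P=pose(n,o);f=240/np.tan(np.radians(m["fovy"]/2))
    a=(np.array(uv,float)-[m["cx"],m["cy"]])/f
    if n=="wrist":
        r=np.hypot(*a);d=np.r_[a/r*np.sin(r),np.cos(r)] if r>0 else np.r_[0,0,1.]
    else: d=np.r_[a,1]
    d=P[:3,:3]@d;c=P[:3,3];return c+d*(z-c[2])/d[2]
def proj(n,X,o=None):
    m,P=pose(n,o);f=240/np.tan(np.radians(m["fovy"]/2))
    q=P[:3,:3].T@(np.array(X)-P[:3,3])
    s=np.hypot(q[0],q[1])
    k=(np.arctan2(s,q[2])/s if s>0 else 1/q[2]) if n=="wrist" else 1/q[2]
    return np.array([m["cx"],m["cy"]])+f*q[:2]*k
E
python3 - <<'E'
from h import *
r=lambda a:np.round(a,3)
for n,l,z in(("top",[(183,278.5),(191,236.5),(326,240.5),(290,248.5),(401,182.5)],.05),("scene",[(432,177),(445,209),(313,237),(338,270),(346,221),(371,252)],.045)):
    for p in l: print(n,p,r(at_z(n,p,z)))
print("handle",[r(at_z("top",p,.09)) for p in((273,192),(334,192),(334,258),(273,258))])
print("stock",r(at_z("top",(418.5,221),.1)),"jar",r(at_z("top",(413,270.5),.05)),"slide",r(at_z("top",(320,301),.02)),"beaker",r(at_z("top",(215.5,170),.05)))
print("stock",r(at_z("scene",(214,284),.05)),"vial",r(at_z("scene",(246,325),.02)))
a=cv2.imread("pics/top0.png")[150:320,150:490];b=cv2.imread("pics/scene0.png")[150:340,130:490]
a=cv2.resize(a,(780,390),interpolation=3)
cv2.imwrite("pics/a.png",a);cv2.imwrite("pics/b.png",cv2.resize(b,(800,422),interpolation=3))
E
```

```text
top (183, 278.5) [0.434 0.343 0.05 ]
top (191, 236.5) [0.549 0.322 0.05 ]
top (326, 240.5) [ 0.532 -0.05   0.05 ]
top (290, 248.5) [0.511 0.05  0.05 ]
top (401, 182.5) [ 0.69  -0.261  0.05 ]
scene (432, 177) [0.44  0.341 0.045]
scene (445, 209) [0.557 0.317 0.045]
scene (313, 237) [ 0.528 -0.046  0.045]
scene (338, 270) [ 0.641 -0.022  0.045]
scene (346, 221) [0.507 0.052 0.045]
scene (371, 252) [0.619 0.074 0.045]
handle [array([0.663, 0.091, 0.09 ]), array([ 0.66 , -0.074,  0.09 ]), array([ 0.481, -0.071,  0.09 ]), array([0.484, 0.093, 0.09 ])]
stock [ 0.577 -0.3    0.1  ] jar [ 0.445 -0.288  0.05 ] slide [ 0.365 -0.03   0.02 ] beaker [0.733 0.255 0.05 ]
stock [ 0.584 -0.311  0.05 ] vial [ 0.695 -0.266  0.02 ]
```

View pics/a.png

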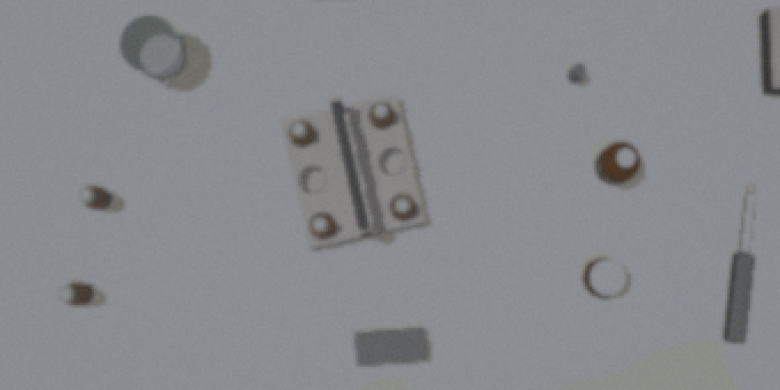

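View pics/b.png

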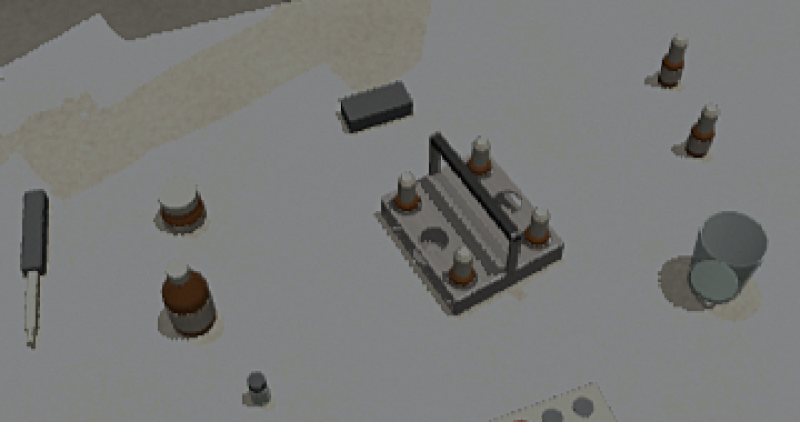

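Both spares stand at the left, at about (0.437, 0.342) and (0.553, 0.320). The middle cells (cell2 and cell3) are empty. The bar lies about 14° off world x, with the carrier centre near (0.574, 0.013). Next is a row planner.

```bash
cat >> h.py <<'E'
def plan(xyz,ang,grip,step=45,rot=8.2):
    "rows to TCP xyz, tool down, tool-x heading ang (deg); rows per call of 5"
    o=get_obs();p=o["eef_pos"];q=R.from_quat(o["tool_rot"])
    a=np.radians(ang);t=R.from_matrix(np.c_[[np.cos(a),np.sin(a),0],[np.sin(a),-np.cos(a),0],[0,0,-1]])
    d=np.array(xyz)-p;w=(t*q.inv()).as_rotvec()
    n=int(max(1,np.ceil(np.linalg.norm(d)*1e3/step),np.ceil(np.degrees(np.linalg.norm(w))/rot)))
    rows=[]
    for i in range(n):
        qi=R.from_rotvec(w*i/n)*q
        rows.append([round(float(v),1) for v in np.r_[qi.inv().apply(d/n)*1e3,np.degrees(qi.inv().apply(w/n))]]+[grip])
    print(n,"rows, now",np.round(p,4),"f",np.round(o["ft_force"],1),"t",round(float(o["clock"]),2))
    for i in range(0,n,5): print(rows[i:i+5])
E
python3 -c "
from h import *
plan([.49,.33,.2],104,60)"
```

```text
19 rows, now [ 0.1886 -0.4631  0.2313] f [-0.3  0.2  0.6] t 1.0
[[30.4, -32.7, 1.6, 0.0, 0.0, -4.3, 60], [32.8, -30.3, 1.6, 0.0, 0.0, -4.3, 60], [35.0, -27.7, 1.6, 0.0, 0.0, -4.3, 60], [37.0, -25.0, 1.6, 0.0, 0.0, -4.3, 60], [38.7, -22.2, 1.6, 0.0, 0.0, -4.3, 60]]
[[40.3, -19.2, 1.6, 0.0, 0.0, -4.3, 60], [41.6, -16.1, 1.6, 0.0, 0.0, -4.3, 60], [42.7, -13.0, 1.6, 0.0, 0.0, -4.3, 60], [43.6, -9.7, 1.6, 0.0, 0.0, -4.3, 60], [44.2, -6.4, 1.6, 0.0, 0.0, -4.3, 60]]
[[44.5, -3.1, 1.6, 0.0, 0.0, -4.3, 60], [44.7, 0.3, 1.6, 0.0, 0.0, -4.3, 60], [44.5, 3.6, 1.6, 0.0, 0.0, -4.3, 60], [44.1, 7.0, 1.6, 0.0, 0.0, -4.3, 60], [43.5, 10.3, 1.6, 0.0, 0.0, -4.3, 60]]
[[42.6, 13.5, 1.6, 0.0, 0.0, -4.3, 60], [41.4, 16.6, 1.6, 0.0, 0.0, -4.3, 60], [40.1, 19.7, 1.6, 0.0, 0.0, -4.3, 60], [38.5, 22.7, 1.6, 0.0, 0.0, -4.3, 60]]
```

Emit:
jog_arm([
  [[30, -33, 1.6, 0, 0, -4.3, 60], [33, -30, 1.6, 0, 0, -4.3, 60], [35, -28, 1.6, 0, 0, -4.3, 60], [37, -25, 1.6, 0, 0, -4.3, 60], [39, -22, 1.6, 0, 0, -4.3, 60]],
])

```text
clock: 1.5
eef_pos: [0.2686, -0.2532, 0.2219]
tool_rot: [0.928, 0.373, 0.0, 0.002]
ft_force: [0.9, -0.1, -0.4]
grip_width: 0.0604
```

Emit:
jog_arm([
  [[40, -19, 1.6, 0, 0, -4.3, 60], [42, -16, 1.6, 0, 0, -4.3, 60], [43, -13, 1.6, 0, 0, -4.3, 60], [44, -10, 1.6, 0, 0, -4.3, 60], [44, -6, 1.6, 0, 0, -4.3, 60]],
])

```text
clock: 2.0
eef_pos: [0.3489, -0.0355, 0.2148]
tool_rot: [0.838, 0.545, 0.002, 0.004]
ft_force: [0.8, 0.4, -0.0]
grip_width: 0.0602
```

Emit:
jog_arm([
  [[44, -3, 1.6, 0, 0, -4.3, 60], [45, 0, 1.6, 0, 0, -4.3, 60], [44, 4, 1.6, 0, 0, -4.3, 60], [44, 7, 1.6, 0, 0, -4.3, 60], [43, 10, 1.6, 0, 0, -4.3, 60]],
])

```text
clock: 2.5
eef_pos: [0.4254, 0.1839, 0.208]
tool_rot: [0.715, 0.699, 0.004, 0.007]
ft_force: [2.1, -0.7, -0.0]
grip_width: 0.0601
```

Emit:
jog_arm([
  [[43, 13, 1.6, 0, 0, -4.3, 60], [41, 17, 1.6, 0, 0, -4.3, 60], [40, 20, 1.6, 0, 0, -4.3, 60], [38, 23, 1.6, 0, 0, -4.3, 60], [0, 0, 0, 0, 0, 0, 60]],
])

```text
clock: 3.0
eef_pos: [0.485, 0.3659, 0.199]
tool_rot: [0.595, 0.804, 0.003, 0.008]
ft_force: [-0.6, 0.4, -0.4]
grip_width: 0.0595
```

```bash
cat >> h.py <<'E'
def wlook(name,t="dropper0",z=.05):
    o=get_obs();im=camera("wrist");cv2.imwrite(f"pics/{name}.png",im[:,:,::-1])
    print("tcp",np.round(o["eef_pos"],4),"tool x",np.round(R.from_quat(o["tool_rot"]).as_matrix()[:,0],3),"grip",round(float(o["grip_width"]),4))
    for d in masks_of(t,"wrist"):
        ys,xs=np.nonzero(d["pixels"])
        print(t,round(d["conf"],2),np.round(d["at"],1),xs.min(),xs.max(),ys.min(),ys.max(),"centroid",round(xs.mean(),1),round(ys.mean(),1),np.round(at_z("wrist",(xs.mean(),ys.mean()),z,o),4))
    return o
E
python3 -c "
from h import *
wlook('w1')"
```

```text
tcp [0.485  0.3659 0.199 ] tool x [-0.293  0.956 -0.009] grip 0.0595
dropper0 0.78 [255.1 217.5] 238 275 193 240 centroid 256.0 216.3 [0.4369 0.3539 0.05  ]
dropper0 0.57 [376.4 273.7] 356 392 248 303 centroid 374.4 274.6 [0.5481 0.3325 0.05  ]
```

View pics/w1.png

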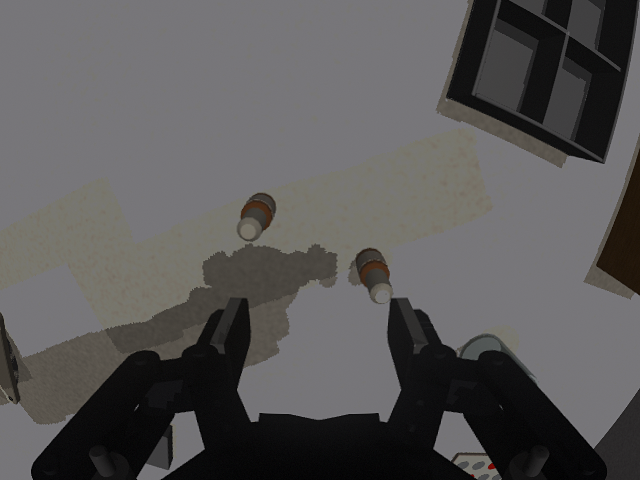

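The wrist picture shows the spares' white tips at about (249,230) and (381,294), with bases near (264,200) and (369,257).

```bash
python3 -c "
from h import *
o=get_obs()
for p,z in(((249,230),.077),((381,294),.077),((264,202),.005),((370,257),.005)): print(np.round(at_z('wrist',p,z,o),4))
for x in((.438,.345),(.552,.322)):
  print([np.round(proj('wrist',[*x,z],o),1).tolist() for z in(0,.077)])
plan([.438,.346,.13],104,60)
"
```

```text
[0.435  0.3457 0.077 ]
[0.5502 0.3229 0.077 ]
[0.436  0.3509 0.005 ]
[0.55   0.3267 0.005 ]
[[265.1, 207.1], [252.6, 231.9]]
[[369.6, 259.9], [382.6, 295.5]]
2 rows, now [0.4839 0.3617 0.2001] f [-0.4 -0.7  0.2] t 3.1
[[-0.5, -24.7, 34.8, 0.4, 0.3, 1.4, 60], [-1.3, -24.4, 34.9, 0.4, 0.3, 1.4, 60]]
```

Emit:
jog_arm([
  [[-1, -25, 30, 0.4, 0.3, 1.4, 60], [-2, -24, 30, 0.4, 0.3, 1.4, 60], [0, 0, 0, 0, 0, 0, 60], [0, 0, 0, 0, 0, 0, 60]],
])

```text
clock: 3.5
eef_pos: [0.4366, 0.3394, 0.1402]
tool_rot: [0.619, 0.785, -0.0, 0.0]
ft_force: [1.1, 0.4, 0.5]
grip_width: 0.06
```

```bash
python3 -c "
from h import *
o=wlook('w2')
for z in (.02,.077): print(proj('wrist',[.4355,.345,z],o))
plan([.4355,.345,.044],104,60,25)
"
```

```text
tcp [0.4366 0.3394 0.1402] tool x [-0.234  0.972 -0.   ] grip 0.06
dropper0 0.84 [459.7 286. ] 432 489 254 319 centroid 460.5 286.1 [0.5456 0.3317 0.05  ]
dropper0 0.71 [322.8 225.5] 302 341 195 255 centroid 321.3 224.3 [0.4349 0.3532 0.05  ]
[319.23865122 223.44954544]
[319.37115239 250.08920294]
4 rows, now [0.4373 0.3401 0.1406] f [-0.3  0.9  0.5] t 3.6
[[1.3, -0.2, 24.2, 0.0, 0.0, -0.1, 60], [1.3, -0.2, 24.2, 0.0, 0.0, -0.1, 60], [1.3, -0.2, 24.2, 0.0, 0.0, -0.1, 60], [1.3, -0.1, 24.2, 0.0, 0.0, -0.1, 60]]
```

View pics/w2.png

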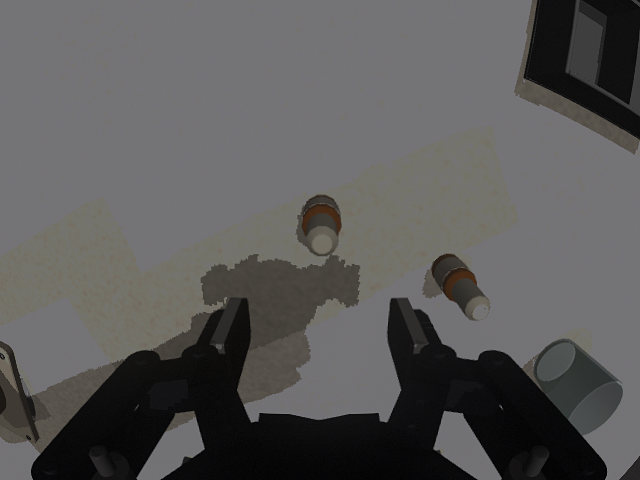

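The top cap of spare A is at (321,243), which puts it about 3 mm further along +y than I estimated. I'll aim for y=0.348.

Emit:
jog_arm([
  [[2, 0, 24, 0, 0, 0, 60], [2, 0, 24, 0, 0, 0, 60], [2, 0, 24, 0, 0, 0, 60], [2, 0, 24, 0, 0, 0, 60], [0, 0, 0, 0, 0, 0, 60]],
])

```text
clock: 4.1
eef_pos: [0.4497, 0.3553, 0.0542]
tool_rot: [0.62, 0.784, 0.014, 0.004]
ft_force: [0.1, -0.9, 0.4]
grip_width: 0.0602
```

```bash
python3 -c "
from h import *
o=wlook('w3')
plan([.4355,.348,.044],104,60,25)
"
```

```text
tcp [0.4497 0.3553 0.0542] tool x [-0.23   0.973  0.011] grip 0.0602
dropper0 0.93 [285.8 302.7] 260 317 248 360 centroid 287.0 303.1 [0.4353 0.3541 0.05  ]
dropper0 0.7 [464.8 338.7] 439 491 317 358 centroid 463.9 337.8 [0.5265 0.3518 0.05  ]
dropper0 0.23 [611.2 436.8] 563 639 395 479 centroid 606.8 436.7 [0.7233 0.2686 0.05  ]
1 rows, now [0.4514 0.3566 0.0572] f [-0.4  1.1  0.6] t 4.2
[[-4.9, -17.9, 12.6, 1.8, -0.8, -0.7, 60]]
```

View pics/w3.png

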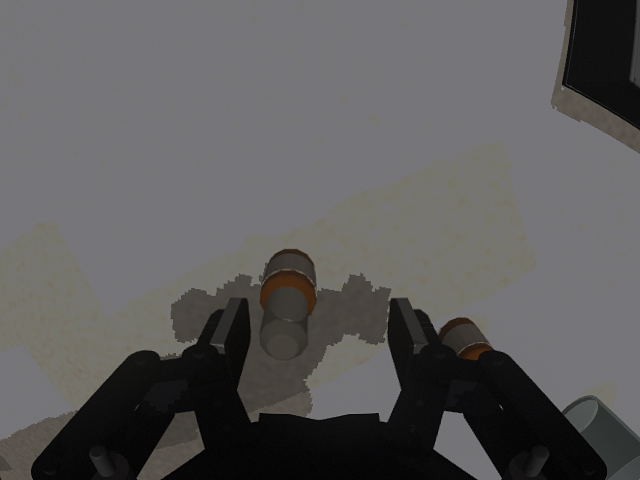

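The spare is between the fingers, about 15 mm left of their middle. The arm had drifted +x and tilted slightly, so I'll correct that in small rows.

Emit:
jog_arm([
  [[-3, -8, 4, 0.9, -0.4, -0.3, 60], [-2, -8, 4, 0.9, -0.4, -0.3, 60], [0, 0, 0, 0, 0, 0, 60]],
])

```text
clock: 4.5
eef_pos: [0.4395, 0.3495, 0.0533]
tool_rot: [0.616, 0.788, 0.003, 0.001]
ft_force: [-0.9, 0.1, 0.4]
grip_width: 0.0599
```

```bash
python3 -c "
from h import *
plan([.4355,.349,.044],104,60,25)
"
```

```text
1 rows, now [0.4395 0.3495 0.0533] f [-0.9  0.1  0.4] t 4.5
[[0.5, -4.1, 9.2, 0.3, -0.1, -0.1, 60]]
```

Emit:
jog_arm([
  [[0, -2, 4.5, 0.3, -0.1, 0, 60], [0, -2, 4.5, 0, 0, 0, 60], [0, 0, 0, 0, 0, 0, 60]],
])

```text
clock: 4.8
eef_pos: [0.4359, 0.3489, 0.0449]
tool_rot: [0.616, 0.788, 0.001, 0.0]
ft_force: [0.7, 0.4, -0.8]
grip_width: 0.0603
```

```bash
python3 -c "
from h import *
plan([.4355,.349,.044],104,60,25)
"
```

```text
1 rows, now [0.4359 0.3489 0.0449] f [ 0.7  0.4 -0.8] t 4.8
[[0.2, -0.3, 0.9, 0.1, -0.0, -0.1, 60]]
```

Now I'll close (the grip value is a target opening, so 0 means squeeze), then lift.

Emit:
jog_arm([
  [[0, 0, 0, 0, 0, 0, 30], [0, 0, 0, 0, 0, 0, 20], [0, 0, 0, 0, 0, 0, 10], [0, 0, 0, 0, 0, 0, 0], [0, 0, 0, 0, 0, 0, 0]],
])

```text
clock: 5.3
eef_pos: [0.4359, 0.349, 0.0449]
tool_rot: [0.616, 0.788, 0.001, 0.0]
ft_force: [0.3, -0.3, 0.0]
grip_width: 0.0183
```

Emit:
jog_arm([
  [[0, 0, 0, 0, 0, 0, 0], [0, 0, -10, 0, 0, 0, 0], [0, 0, -30, 0, 0, 0, 0], [0, 0, -30, 0, 0, 0, 0], [0, 0, 0, 0, 0, 0, 0]],
])

```text
clock: 5.8
eef_pos: [0.435, 0.3482, 0.1175]
tool_rot: [0.616, 0.788, -0.001, 0.0]
ft_force: [0.8, 0.4, -0.2]
grip_width: 0.0188
```

```bash
python3 -c "
from h import *
o=wlook('w4')
im=cv2.imread('pics/w4.png');cv2.imwrite('pics/w4c.png',im[200:440,160:520])
"
```

```text
tcp [0.435  0.3482 0.1175] tool x [-0.241  0.971 -0.001] grip 0.0188
dropper0 0.76 [466.4 308.7] 436 498 275 349 centroid 467.2 311.0 [0.5443 0.3328 0.05  ]
dropper0 0.75 [320.9 305. ] 290 348 248 369 centroid 318.9 307.3 [0.4434 0.3138 0.05  ]
```

View pics/w4c.png

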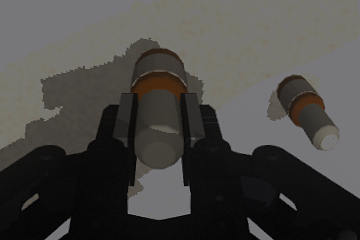

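The bottle is held upright, with its cap top at about (317,355) in full-picture pixels. Next I'll lift and go to a hover left of the carrier to measure it.

```bash
python3 -c "
from h import *
o=get_obs();T=R.from_quat(o['tool_rot']).as_matrix()
for dx in(-4,0,4): print(dx,[proj('wrist',o['eef_pos']+T@[dx/1e3,0,z],o).round(0).tolist() for z in(-.033,.045)])
plan([.55,.14,.2],104,0,40)
"
```

```text
-4 [[319.0, 364.0], [319.0, 278.0]]
0 [[319.0, 355.0], [319.0, 271.0]]
4 [[319.0, 347.0], [319.0, 264.0]]
7 rows, now [0.4331 0.3468 0.1139] f [-0.6 -0.6 -0.8] t 5.9
[[-32.7, 9.0, -12.2, -0.0, 0.0, -0.0, 0], [-32.7, 9.0, -12.3, -0.0, 0.0, -0.0, 0], [-32.7, 9.0, -12.3, -0.0, 0.0, -0.0, 0], [-32.7, 9.0, -12.3, -0.0, 0.0, -0.0, 0], [-32.7, 9.0, -12.3, -0.0, 0.0, -0.0, 0]]
[[-32.7, 9.0, -12.3, -0.0, 0.0, -0.0, 0], [-32.7, 9.0, -12.3, -0.0, 0.0, -0.0, 0]]
```

Emit:
jog_arm([
  [[0, 0, -40, 0, 0, 0, 0], [-33, 9, -15, 0, 0, 0, 0], [-33, 9, -10, 0, 0, 0, 0], [-33, 9, -10, 0, 0, 0, 0], [-33, 9, -10, 0, 0, 0, 0]],
])

```text
clock: 6.4
eef_pos: [0.496, 0.2256, 0.1937]
tool_rot: [0.612, 0.791, -0.011, -0.003]
ft_force: [0.7, -0.3, -0.2]
grip_width: 0.0183
```

Emit:
jog_arm([
  [[-33, 9, 0, 0, 0, 0, 0], [-33, 9, 0, 0, 0, 0, 0], [-20, 6, 0, 0, 0, 0, 0], [0, 0, 0, 0, 0, 0, 0], [0, 0, 0, 0, 0, 0, 0]],
])

```text
clock: 6.9
eef_pos: [0.5413, 0.1403, 0.1889]
tool_rot: [0.615, 0.789, -0.015, -0.006]
ft_force: [-0.6, 1.4, -0.0]
grip_width: 0.0183
```

```bash
python3 -c "
from h import *
o=wlook('w5')
for d in masks_of('handle','wrist')[:2]+masks_of('carrier','wrist')[:2]: print(d['conf'],d['at'])
c=np.array([.574,.013]);u=np.array([np.cos(np.radians(14)),np.sin(np.radians(14))]);v=np.array([-u[1],u[0]])
for x,y in((-.058,-.05),(-.058,.05),(.058,-.05),(.058,.05),(0,.05)):
  print(x,y,proj('wrist',[*(c+x*u+y*v),.082],o).round(0),proj('wrist',[*(c+x*u+y*v),.032],o).round(0))
"
```

```text
tcp [0.5413 0.1403 0.1889] tool x [-0.244  0.97  -0.009] grip 0.0183
dropper0 0.81 [262.3 301.3] 251 282 276 332 centroid 264.6 301.3 [0.5088 0.0581 0.05  ]
dropper0 0.72 [320.9 307.1] 290 347 248 369 centroid 318.8 307.3 [0.5558 0.0651 0.05  ]
dropper0 0.61 [395.2 313.4] 379 414 281 341 centroid 397.7 314.3 [0.6253 0.0753 0.05  ]
dropper0 0.6 [392.9  12.7] 374 413 0 27 centroid 392.6 11.9 [0.5501 0.3138 0.05  ]
0.65 [347.7, 288.9]
0.63 [348.3, 289.7]
-0.058 -0.05 [262. 416.] [269. 382.]
-0.058 0.05 [252. 330.] [262. 301.]
0.058 -0.05 [384. 418.] [379. 384.]
0.058 0.05 [396. 332.] [388. 303.]
0 0.05 [324. 332.] [325. 302.]
```

View pics/w5.png

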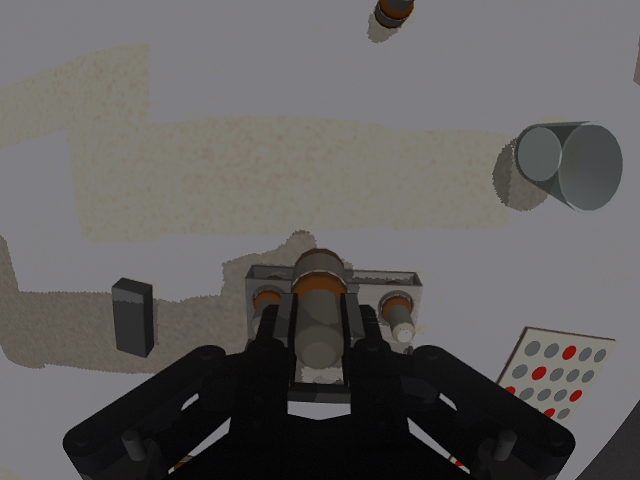

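The deck's left edge runs from (247,266) to (421,272), cell5's bottle tip is at (403,332), and cell1's bottle body centres at column 266.

```bash
python3 -c "
from h import *
o=get_obs()
P=lambda p,z:at_z('wrist',p,z,o)[:2]
a=P((247,267),.032);b=P((421,273),.032);t=P((403,331),.080);s=P((266.5,297),.042)
for k in(a,b,t,s): print(k.round(4))
print('len',np.linalg.norm(b-a),'ang edge',np.degrees(np.arctan2(*(b-a)[::-1])),'ang bottles',np.degrees(np.arctan2(*(t-s)[::-1])),np.linalg.norm(t-s))
for ang in (10,12,14):
  u=np.array([np.cos(np.radians(ang)),np.sin(np.radians(ang))]);v=np.array([-u[1],u[0]])
  print(ang,'cell3 from edge',(a+b)/2-.022*v,'from bottles',(t+s)/2)
print('cellA top view:',[at_z('top',(150+x*340/780,150+y*170/390),.032).round(4) for x,y in((287,122),(403,97),(429,222),(312,248))])
"
```

```text
[0.4861 0.0785]
[0.6392 0.113 ]
[0.6251 0.0779]
[0.5097 0.0591]
len 0.1569446031923398 ang edge 12.704719155700376 ang bottles 9.24345848658763 0.11691200613476163
10 cell3 from edge [0.56648918 0.07405204] from bottles [0.56739277 0.06849289]
12 cell3 from edge [0.56724298 0.07419857] from bottles [0.56739277 0.06849289]
14 cell3 from edge [0.56799121 0.07437131] from bottles [0.56739277 0.06849289]
cellA top view: [array([0.64  , 0.0916, 0.032 ]), array([ 0.6685, -0.0505,  0.032 ]), array([ 0.5147, -0.0797,  0.032 ]), array([0.4856, 0.0626, 0.032 ])]
```

```bash
python3 -c "
from h import *
plan([.567,.068,.16],102,0,20)
"
```

```text
5 rows, now [0.5413 0.1417 0.1898] f [-0.1  1.  -0.4] t 7.1
[[-15.5, 1.5, 6.1, -0.3, 0.1, 0.5, 0], [-15.5, 1.6, 6.0, -0.3, 0.1, 0.5, 0], [-15.5, 1.7, 6.0, -0.3, 0.1, 0.5, 0], [-15.5, 1.8, 6.0, -0.3, 0.1, 0.5, 0], [-15.5, 1.9, 6.0, -0.3, 0.1, 0.5, 0]]
```

Emit:
jog_arm([
  [[-15.5, 1.5, 6, -0.3, 0.1, 0.5, 0], [-15.5, 1.5, 6, -0.3, 0.1, 0.5, 0], [-15.5, 1.5, 6, -0.3, 0.1, 0.5, 0], [-15.5, 1.5, 6, -0.3, 0.1, 0.5, 0], [-15.5, 1.5, 6, -0.3, 0.1, 0.5, 0]],
])

```text
clock: 7.6
eef_pos: [0.5674, 0.0653, 0.1585]
tool_rot: [0.63, 0.777, 0.0, 0.001]
ft_force: [-0.3, 0.2, 0.2]
grip_width: 0.0181
```

Emit:
jog_arm([
  [[0, 0, 0, 0, 0, 0, 0], [0, 0, 0, 0, 0, 0, 0]],
])

```text
clock: 7.8
eef_pos: [0.567, 0.0612, 0.1567]
tool_rot: [0.632, 0.775, -0.0, -0.0]
ft_force: [-0.3, 0.4, -0.1]
grip_width: 0.0181
```

```bash
python3 -c "
from h import *
plan([.567,.068,.16],102,0,20)
o=wlook('w6')
plan([.567,.068,.16],102,0,20)
cv2.imwrite('pics/w6c.png',cv2.resize(cv2.imread('pics/w6.png')[200:440,160:480],(800,600),interpolation=3))
"
```

```text
1 rows, now [0.567  0.0612 0.1567] f [-0.3  0.4 -0.1] t 7.8
[[6.7, 1.3, -3.3, -0.0, 0.0, -0.4, 0]]
tcp [0.567  0.0612 0.1567] tool x [-0.201  0.98  -0.   ] grip 0.0181
dropper0 0.85 [241.3 237.7] 220 266 209 262 centroid 242.7 235.0 [0.513  0.0512 0.05  ]
dropper0 0.8 [319.  307.7] 289 347 249 370 centroid 318.6 307.9 [0.5783 0.0046 0.05  ]
dropper0 0.7 [399.2 235. ] 377 425 208 261 centroid 402.1 234.1 [0.6252 0.075  0.05  ]
dropper0 0.58 [242.7 346.8] 240 246 345 351 centroid 243.0 347.7 [ 0.5249 -0.0463  0.05  ]
dropper0 0.33 [338.  255.8] 198 448 191 354 centroid 323.9 262.7 [0.5745 0.0422 0.05  ]
1 rows, now [0.567  0.0618 0.1569] f [ 0.5  0.7 -0.2] t 7.9
[[6.0, 1.2, -3.1, -0.0, 0.0, -0.3, 0]]
```

View pics/w6c.png

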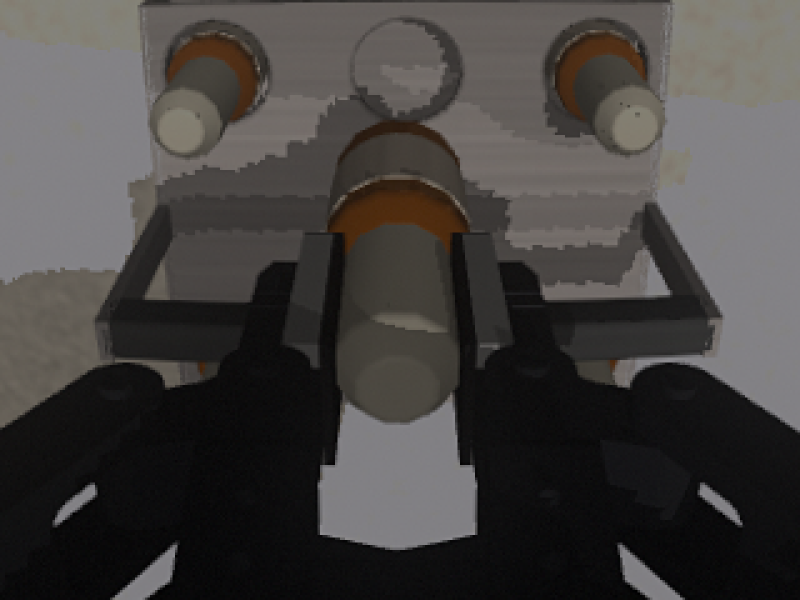

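Clear view: the empty hole's centre is at full-picture (322.8,227.2), the neighbours' tops are at (233,251) and (414,251), and the bar is level in the picture, so the heading is right.

```bash
python3 -c "
from h import *
o=get_obs();o['eef_pos']=np.array([.567,.0612,.1567])
P=lambda p,z:at_z('wrist',p,z,o)[:2].round(4)
print('hole',P((322.8,227.2),.032),'tops',P((233.2,251.2),.081),P((414,251.2),.081))
print('bar ends',P((160+.4*103,200+.4*330),.097),P((160+.4*718,200+.4*330),.097))
a=P((160+.4*145,200+2*.4),.032);b=P((160+.4*670,200+.4*2),.032);print('deck corners',a,b,np.linalg.norm(b-a))
T=R.from_quat(o['tool_rot']).as_matrix()
print('held base pred',[proj('wrist',o['eef_pos']+T@[dx,0,.045],o).round(1) for dx in(0,.003)],'edge far',proj('wrist',o['eef_pos']+T@[.014,0,.045],o))
print('cap top pred',proj('wrist',o['eef_pos']+T@[0,0,-.033],o))
"
```

```text
hole [0.5695 0.0632] tops [0.513  0.0502] [0.6269 0.0738]
bar ends [ 0.5001 -0.0058] [0.6625 0.0273]
deck corners [0.4874 0.0678] [0.6436 0.1002] 0.15952491968341492
held base pred [array([319.1, 271.1]), array([319.1, 266.1])] edge far [319.0715367  247.36281408]
cap top pred [319.26828612 355.40263826]
```

Emit:
jog_arm([
  [[0.5, 1.5, 15, 0, 0, 0, 0], [0.5, 1.5, 15, 0, 0, 0, 0], [0, 0, 15, 0, 0, 0, 0], [0, 0, 10, 0, 0, 0, 0], [0, 0, 0, 0, 0, 0, 0]],
])

```text
clock: 8.4
eef_pos: [0.5715, 0.0665, 0.1028]
tool_rot: [0.63, 0.777, 0.002, 0.002]
ft_force: [0.4, 0.1, -0.3]
grip_width: 0.0178
```

```bash
python3 -c "
from h import *
plan([.570,.063,.09],101.6,0,20)
"
```

```text
1 rows, now [0.5715 0.0665 0.1028] f [ 0.4  0.1 -0.3] t 8.4
[[-3.1, -2.3, 12.8, 0.3, 0.0, 0.3, 0]]
```

Emit:
jog_arm([
  [[-2, -1.5, 5, 0.3, 0, 0.3, 0], [-1, -0.8, 5, 0, 0, 0, 0], [0, 0, 0, 0, 0, 0, 0], [0, 0, 0, 0, 0, 0, 0]],
])

```text
clock: 8.8
eef_pos: [0.571, 0.0637, 0.0939]
tool_rot: [0.632, 0.775, 0.001, 0.001]
ft_force: [0.4, 0.4, -0.6]
grip_width: 0.0185
```

```bash
python3 -c "
from h import *
o=wlook('w7')
plan([.570,.063,.09],101.6,0,20)
cv2.imwrite('pics/w7c.png',cv2.resize(cv2.imread('pics/w7.png')[160:400,160:480],(800,600),interpolation=3))
"
```

```text
tcp [0.571  0.0637 0.0939] tool x [-0.202  0.979 -0.   ] grip 0.0185
dropper0 0.61 [213.  274.6] 182 246 236 312 centroid 213.4 273.3 [0.5126 0.0502 0.05  ]
dropper0 0.57 [320.  305.2] 290 347 249 370 centroid 318.7 307.6 [0.5754 0.0416 0.05  ]
dropper0 0.56 [415.1 270.3] 386 449 236 310 centroid 417.7 272.5 [0.6259 0.0741 0.05  ]
dropper0 0.55 [221.7 429.4] 214 229 421 438 centroid 221.9 429.9 [ 0.5267 -0.079   0.05  ]
dropper0 0.48 [412.5 427.2] 408 421 419 437 centroid 414.1 428.7 [ 0.6666 -0.049   0.05  ]
1 rows, now [0.5709 0.0636 0.0939] f [ 0.4  0.2 -0.2] t 8.9
[[-0.4, -1.1, 3.9, 0.1, 0.0, 0.1, 0]]
```

View pics/w7c.png

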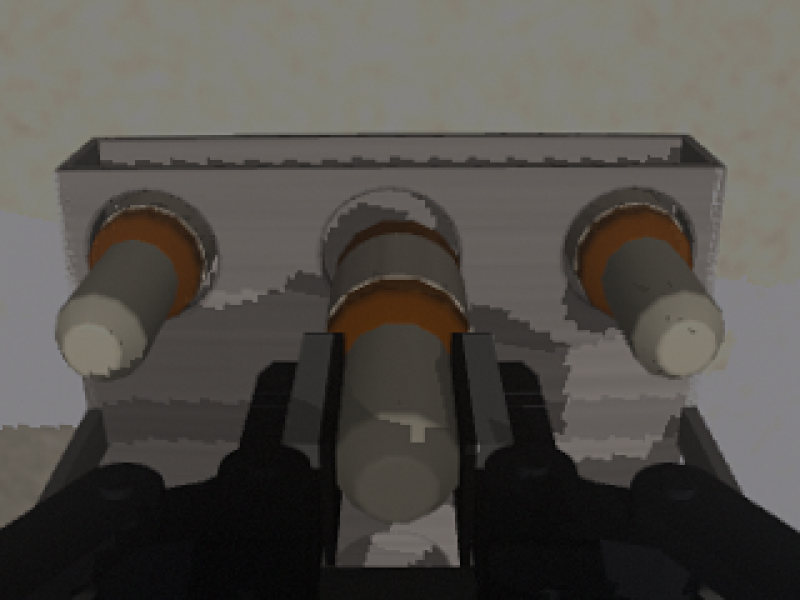

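```bash
python3 -c "
from h import *
o=get_obs()
t=np.array([-.202,.979])
for y in(.061,.063,.065):
  print(y,proj('wrist',[.570-.0165*.202,y+.0165*.979,.032],o),'seen row',160+.4*188, 'tops mid pred', proj('wrist',[.570,y,.082],o),'seen',160+.4*350)
"
```

```text
0.061 [316.28355386 237.35083014] seen row 235.2 tops mid pred [315.98853907 303.33567186] seen 300.0
0.063 [316.97227665 234.15317275] seen row 235.2 tops mid pred [316.83252062 299.70551734] seen 300.0
0.065 [317.66494539 230.9378103 ] seen row 235.2 tops mid pred [317.68450776 296.03726939] seen 300.0
```

Emit:
jog_arm([
  [[-0.4, -1.2, 4, 0, 0, 0, 0], [0, 0, 6, 0, 0, 0, 0], [0, 0, 0, 0, 0, 0, 0], [0, 0, 0, 0, 0, 0, 0]],
])

```text
clock: 9.3
eef_pos: [0.5701, 0.0629, 0.0836]
tool_rot: [0.632, 0.775, 0.001, 0.001]
ft_force: [-0.3, -0.3, 0.3]
grip_width: 0.0185
```

```bash
python3 -c "
from h import *
plan([.570,.063,.049],101.6,0,10)
"
```

```text
4 rows, now [0.5701 0.0629 0.0836] f [-0.3 -0.3  0.3] t 9.3
[[0.0, -0.1, 8.7, 0.1, 0.0, 0.0, 0], [0.0, -0.0, 8.7, 0.1, 0.0, 0.0, 0], [0.0, -0.0, 8.7, 0.1, 0.0, 0.0, 0], [0.0, -0.0, 8.7, 0.1, 0.0, 0.0, 0]]
```

Position confirmed to within about 1 mm. Lowering.

Emit:
jog_arm([
  [[0, 0, 5, 0, 0, 0, 0], [0, 0, 5, 0, 0, 0, 0], [0, 0, 5, 0, 0, 0, 0], [0, 0, 0, 0, 0, 0, 0]],
])

```text
clock: 9.7
eef_pos: [0.57, 0.0629, 0.0671]
tool_rot: [0.632, 0.775, 0.001, 0.001]
ft_force: [-0.3, -0.2, -0.1]
grip_width: 0.018
```

```bash
python3 -c "
from h import *
plan([.570,.063,.049],101.6,0,10)
"
```

```text
2 rows, now [0.57   0.0629 0.0671] f [-0.3 -0.2 -0.1] t 9.7
[[0.0, -0.0, 9.0, 0.1, 0.0, 0.0, 0], [0.0, -0.0, 9.0, 0.1, 0.0, 0.0, 0]]
```

It's inside the hole without force. Continuing down.

Emit:
jog_arm([
  [[0, 0, 5, 0, 0, 0, 0], [0, 0, 5, 0, 0, 0, 0], [0, 0, 4, 0, 0, 0, 0], [0, 0, 0, 0, 0, 0, 0]],
])

```text
clock: 10.1
eef_pos: [0.5699, 0.0629, 0.0515]
tool_rot: [0.632, 0.775, 0.001, 0.001]
ft_force: [-0.0, -0.2, -1.3]
grip_width: 0.0185
```

Emit:
jog_arm([
  [[0, 0, 1.5, 0, 0, 0, 0], [0, 0, 1, 0, 0, 0, 0], [0, 0, 0, 0, 0, 0, 0]],
])

```text
clock: 10.4
eef_pos: [0.5701, 0.0629, 0.0489]
tool_rot: [0.632, 0.775, 0.001, 0.001]
ft_force: [-0.5, -0.2, 0.3]
grip_width: 0.0182
```

Emit:
jog_arm([
  [[0, 0, 0.5, 0, 0, 0, 24], [0, 0, 0, 0, 0, 0, 30], [0, 0, 0, 0, 0, 0, 40], [0, 0, -3, 0, 0, 0, 40], [0, 0, 0, 0, 0, 0, 40]],
])

```text
clock: 10.9
eef_pos: [0.5708, 0.063, 0.0524]
tool_rot: [0.632, 0.775, 0.002, 0.002]
ft_force: [-0.0, 1.1, 0.2]
grip_width: 0.0402
```

Emit:
jog_arm([
  [[0, 0, -10, 0, 0, 0, 40], [0, 0, -15, 0, 0, 0, 40], [0, 0, -20, 0, 0, 0, 40], [0, 0, -25, 0, 0, 0, 40], [0, 0, -25, 0, 0, 0, 40]],
])

```text
clock: 11.4
eef_pos: [0.5674, 0.0626, 0.149]
tool_rot: [0.632, 0.775, -0.001, -0.001]
ft_force: [-0.9, 0.1, -0.4]
grip_width: 0.04
```

```bash
python3 -c "
from h import *
o=wlook('w8')
plan([.551,.326,.16],101.6,60,40)
"
```

```text
tcp [0.5674 0.0626 0.149 ] tool x [-0.202  0.979  0.   ] grip 0.04
dropper0 0.9 [327.4 239.5] 305 344 212 267 centroid 323.7 238.7 [0.5701 0.0642 0.05  ]
dropper0 0.72 [239.6 243.4] 216 265 213 269 centroid 239.9 240.2 [0.5128 0.0511 0.05  ]
dropper0 0.64 [403.3 238.1] 379 428 213 269 centroid 403.8 239.9 [0.6254 0.0747 0.05  ]
dropper0 0.54 [318.9 281.6] 193 451 195 368 centroid 322.2 279.2 [0.5753 0.0339 0.05  ]
7 rows, now [0.5705 0.063  0.1526] f [-0.1  0.5  0.1] t 11.5
[[37.4, 4.9, -1.1, 0.0, 0.0, 0.0, 60], [37.4, 4.9, -1.1, 0.0, 0.0, 0.0, 60], [37.4, 4.9, -1.1, 0.0, 0.0, 0.0, 60], [37.4, 4.9, -1.1, 0.0, 0.0, 0.0, 60], [37.4, 4.8, -1.1, 0.0, 0.0, 0.0, 60]]
[[37.4, 4.8, -1.1, 0.0, 0.0, 0.0, 60], [37.4, 4.8, -1.1, 0.0, 0.0, 0.0, 60]]
```

Seated: its mask spans the same rows (212–267) as its neighbours. Now spare B.

Emit:
jog_arm([
  [[30, 4, -5, 0, 0, 0, 60], [37, 5, -1, 0, 0, 0, 60], [37, 5, -1, 0, 0, 0, 60], [37, 5, -1, 0, 0, 0, 60], [37, 5, 0, 0, 0, 0, 60]],
])

```text
clock: 12.0
eef_pos: [0.5595, 0.242, 0.162]
tool_rot: [0.636, 0.772, 0.002, 0.003]
ft_force: [0.8, 0.2, 0.2]
grip_width: 0.06
```

Emit:
jog_arm([
  [[37, 5, 0, 0, 0, 0, 60], [35, 5, 0, 0, 0, 0, 60], [0, 0, 0, 0, 0, 0, 60], [0, 0, 0, 0, 0, 0, 60]],
])

```text
clock: 12.4
eef_pos: [0.5528, 0.3224, 0.1597]
tool_rot: [0.633, 0.774, 0.002, 0.003]
ft_force: [-0.0, -0.7, -0.4]
grip_width: 0.0598
```

```bash
python3 -c "
from h import *
o=wlook('w9')
plan([.551,.326,.14],101.6,60,30)
for y in (.322,.326,.330):
  e=[proj('wrist',[.551,y,z],o)[1] for z in (0,.078)];print(y,e, proj('wrist',[.551,y,.04],o))
"
```

```text
tcp [0.5528 0.3224 0.1597] tool x [-0.198  0.98  -0.002] grip 0.0598
dropper0 0.91 [318.2 222.3] 301 337 197 252 centroid 318.5 223.9 [0.5515 0.3305 0.05  ]
1 rows, now [0.553  0.3214 0.1599] f [0.2 0.1 0.4] t 12.5
[[4.9, -1.2, 19.8, 0.3, 0.1, -0.3, 60]]
0.322 [np.float64(216.72854571647733), np.float64(248.32134836209417)] [315.48788855 230.80362947]
0.326 [np.float64(212.24097998234274), np.float64(242.58595306557794)] [316.54535907 225.74298864]
0.33 [np.float64(207.7254591473009), np.float64(236.7885356828428)] [317.61203658 220.64122631]
```

Emit:
jog_arm([
  [[3, 0, 20, 0.2, 0, -0.2, 60], [2.5, 0, 20, 0, 0, 0, 60], [0, 0, 20, 0, 0, 0, 60], [0, 0, 15, 0, 0, 0, 60], [0, 0, 0, 0, 0, 0, 60]],
])

```text
clock: 13.0
eef_pos: [0.5548, 0.3191, 0.0844]
tool_rot: [0.637, 0.771, 0.001, 0.002]
ft_force: [-0.3, 0.2, -0.8]
grip_width: 0.0601
```

```bash
python3 -c "
from h import *
o=wlook('w10')
plan([.552,.327,.045],101.6,60,10)
"
```

```text
tcp [0.5548 0.3191 0.0844] tool x [-0.189  0.982 -0.002] grip 0.0601
dropper0 0.69 [316.3 255.8] 292 342 215 302 centroid 317.1 257.8 [0.5517 0.3307 0.05  ]
5 rows, now [0.5562 0.3201 0.0869] f [ 0.6 -0.2 -0.6] t 13.1
[[1.5, -0.6, 8.4, 0.1, 0.0, -0.1, 60], [1.5, -0.6, 8.4, 0.1, 0.0, -0.1, 60], [1.5, -0.6, 8.4, 0.1, 0.0, -0.1, 60], [1.5, -0.6, 8.4, 0.1, 0.0, -0.1, 60], [1.5, -0.6, 8.4, 0.1, 0.0, -0.1, 60]]
```

Emit:
jog_arm([
  [[1.6, -0.8, 8, 0.1, 0, -0.1, 60], [1.6, -0.8, 8, 0.1, 0, -0.1, 60], [1.6, -0.7, 8, 0, 0, 0, 60], [1.6, -0.7, 8, 0, 0, 0, 60], [0, 0, 0, 0, 0, 0, 60]],
])

```text
clock: 13.6
eef_pos: [0.5543, 0.3265, 0.0561]
tool_rot: [0.636, 0.772, 0.004, 0.003]
ft_force: [-0.3, -0.5, 0.1]
grip_width: 0.0599
```

```bash
python3 -c "
from h import *
plan([.552,.3275,.045],101.6,60,10)
"
```

```text
2 rows, now [0.5543 0.3265 0.0561] f [-0.3 -0.5  0.1] t 13.6
[[0.7, -1.1, 5.5, 0.3, -0.0, -0.3, 60], [0.7, -1.1, 5.5, 0.3, -0.0, -0.3, 60]]
```

Emit:
jog_arm([
  [[0.7, -1.1, 5.5, 0.3, 0, -0.3, 60], [0.7, -1.1, 5.5, 0.3, 0, -0.3, 60], [0, 0, 0, 0, 0, 0, 60], [0, 0, 0, 0, 0, 0, 60]],
])

```text
clock: 14.0
eef_pos: [0.5515, 0.328, 0.0438]
tool_rot: [0.631, 0.776, -0.0, -0.001]
ft_force: [0.4, -0.2, -0.3]
grip_width: 0.06
```

```bash
python3 -c "
from h import *
wlook('w11')
plan([.552,.3275,.045],101.6,60,10)
"
```

```text
tcp [0.5515 0.328  0.0438] tool x [-0.204  0.979  0.001] grip 0.06
dropper0 0.79 [319.5 311.5] 291 349 252 373 centroid 320.3 312.2 [0.5513 0.3312 0.05  ]
1 rows, now [0.5515 0.328  0.044 ] f [-1.   0.4 -0. ] t 14.1
[[-0.6, 0.4, -1.0, -0.1, -0.1, 0.2, 60]]
```

Extents match held bottle A (within about 1 mm), so I'll close and lift.

Emit:
jog_arm([
  [[0, 0, 0, 0, 0, 0, 30], [0, 0, 0, 0, 0, 0, 20], [0, 0, 0, 0, 0, 0, 10], [0, 0, 0, 0, 0, 0, 0], [0, 0, 0, 0, 0, 0, 0]],
])

```text
clock: 14.6
eef_pos: [0.5523, 0.3282, 0.0453]
tool_rot: [0.631, 0.776, 0.001, -0.0]
ft_force: [-0.1, 0.3, -0.8]
grip_width: 0.0183
```

Emit:
jog_arm([
  [[0, 0, 0, 0, 0, 0, 0], [0, 0, -10, 0, 0, 0, 0], [0, 0, -35, 0, 0, 0, 0], [0, 0, -40, 0, 0, 0, 0], [0, 0, -45, 0, 0, 0, 0]],
])

```text
clock: 15.1
eef_pos: [0.5471, 0.325, 0.171]
tool_rot: [0.631, 0.776, -0.008, -0.004]
ft_force: [0.7, 0.6, -0.6]
grip_width: 0.018
```

```bash
python3 -c "
from h import *
wlook('w12')
plan([.590,-.0355,.225],101.6,0,40)
"
```

```text
tcp [0.5471 0.325  0.171 ] tool x [-0.203  0.979 -0.005] grip 0.018
dropper0 0.63 [320.2 312.6] 291 347 252 371 centroid 318.8 310.8 [0.5591 0.2569 0.05  ]
10 rows, now [0.5519 0.3278 0.1793] f [ 0.4 -0.3 -0.1] t 15.2
[[-36.3, -3.7, -4.6, -0.0, -0.0, 0.0, 0], [-36.3, -3.7, -4.6, -0.0, -0.0, 0.0, 0], [-36.3, -3.6, -4.6, -0.0, -0.0, 0.0, 0], [-36.3, -3.6, -4.6, -0.0, -0.0, 0.0, 0], [-36.3, -3.6, -4.6, -0.0, -0.0, 0.0, 0]]
[[-36.3, -3.6, -4.6, -0.0, -0.0, 0.0, 0], [-36.3, -3.6, -4.6, -0.0, -0.0, 0.0, 0], [-36.3, -3.6, -4.6, -0.0, -0.0, 0.0, 0], [-36.3, -3.6, -4.6, -0.0, -0.0, 0.0, 0], [-36.4, -3.6, -4.6, -0.0, -0.0, 0.0, 0]]
```

Emit:
jog_arm([
  [[-30, -3, -20, 0, 0, 0, 0], [-36, -4, -15, 0, 0, 0, 0], [-36, -4, -10, 0, 0, 0, 0], [-36, -4, 0, 0, 0, 0, 0], [-36, -4, 0, 0, 0, 0, 0]],
])

```text
clock: 15.7
eef_pos: [0.5703, 0.1543, 0.2303]
tool_rot: [0.627, 0.779, 0.004, 0.001]
ft_force: [0.7, -0.5, -0.6]
grip_width: 0.0184
```

```bash
python3 -c "
from h import *
plan([.590,-.0355,.2],101.6,0,36)
"
```

```text
6 rows, now [0.5703 0.1543 0.2303] f [ 0.7 -0.5 -0.6] t 15.7
[[-31.6, -3.6, 4.9, 0.1, -0.0, 0.1, 0], [-31.6, -3.5, 4.9, 0.1, -0.0, 0.1, 0], [-31.6, -3.4, 5.0, 0.1, -0.0, 0.1, 0], [-31.6, -3.4, 5.0, 0.1, -0.0, 0.1, 0], [-31.6, -3.3, 5.0, 0.1, -0.0, 0.1, 0]]
[[-31.7, -3.2, 5.0, 0.1, -0.0, 0.1, 0]]
```

Emit:
jog_arm([
  [[-31, -3.5, 2, 0.1, 0, 0.1, 0], [-31, -3.5, 2, 0.1, 0, 0.1, 0], [-31, -3.5, 2, 0.1, 0, 0.1, 0], [-31, -3.5, 4, 0.1, 0, 0.1, 0], [-31, -3.5, 5, 0.1, 0, 0.1, 0]],
])

```text
clock: 16.2
eef_pos: [0.5864, -0.008, 0.2186]
tool_rot: [0.631, 0.776, 0.003, 0.001]
ft_force: [0.7, -0.1, -0.6]
grip_width: 0.0185
```

Emit:
jog_arm([
  [[-20, -2, 5, 0, 0, 0, 0], [0, 0, 0, 0, 0, 0, 0], [0, 0, 0, 0, 0, 0, 0]],
])

```text
clock: 16.5
eef_pos: [0.5881, -0.0333, 0.2137]
tool_rot: [0.633, 0.774, 0.003, 0.001]
ft_force: [-0.2, 0.2, -1.0]
grip_width: 0.0179
```

```bash
python3 -c "
from h import *
plan([.590,-.0355,.16],101.6,0,20)
"
```

```text
3 rows, now [ 0.5881 -0.0333  0.2137] f [-0.2  0.2 -1. ] t 16.5
[[-0.9, 0.4, 17.9, 0.1, -0.0, -0.1, 0], [-0.9, 0.4, 17.9, 0.1, -0.0, -0.1, 0], [-0.9, 0.4, 17.9, 0.1, -0.0, -0.1, 0]]
```

Emit:
jog_arm([
  [[-0.9, 0.4, 18, 0.1, 0, 0, 0], [-0.9, 0.4, 18, 0.1, 0, 0, 0], [0, 0, 12, 0, 0, 0, 0], [0, 0, 0, 0, 0, 0, 0], [0, 0, 0, 0, 0, 0, 0]],
])

```text
clock: 17.0
eef_pos: [0.5906, -0.0301, 0.1673]
tool_rot: [0.631, 0.776, 0.004, 0.002]
ft_force: [-0.9, -0.2, -0.3]
grip_width: 0.0183
```

```bash
python3 -c "
from h import *
wlook('w13')
plan([.590,-.0355,.1],101.6,0,10)
cv2.imwrite('pics/w13c.png',cv2.resize(cv2.imread('pics/w13.png')[160:400,160:480],(800,600),interpolation=3))
"
```

```text
tcp [ 0.5906 -0.0301  0.1673] tool x [-0.203  0.979  0.002] grip 0.0183
dropper0 0.95 [236.4 104. ] 208 258 86 123 centroid 233.8 104.3 [0.5141 0.0503 0.05  ]
dropper0 0.72 [391.8 236.3] 368 414 212 265 centroid 391.7 237.8 [ 0.646 -0.023  0.05 ]
dropper0 0.72 [394.6 105.4] 371 421 85 122 centroid 395.1 103.5 [0.6245 0.0735 0.05  ]
dropper0 0.66 [240.  235.4] 217 262 213 266 centroid 239.1 238.4 [ 0.5338 -0.0465  0.05  ]
dropper0 0.63 [316.  101.1] 297 335 81 120 centroid 316.3 100.5 [0.5704 0.0631 0.05  ]
dropper0 0.58 [319.6 310.1] 291 347 251 371 centroid 318.6 310.8 [ 0.6047 -0.0944  0.05  ]
7 rows, now [ 0.5908 -0.0303  0.1676] f [ 0.2  0.4 -0.3] t 17.1
[[-0.7, -0.3, 9.6, 0.1, -0.0, 0.0, 0], [-0.7, -0.3, 9.6, 0.1, -0.0, 0.0, 0], [-0.7, -0.3, 9.7, 0.1, -0.0, 0.0, 0], [-0.7, -0.3, 9.7, 0.1, -0.0, 0.0, 0], [-0.7, -0.3, 9.7, 0.1, -0.0, 0.0, 0]]
[[-0.7, -0.3, 9.7, 0.1, -0.0, 0.0, 0], [-0.7, -0.3, 9.7, 0.1, -0.0, 0.0, 0]]
```

View pics/w13c.png

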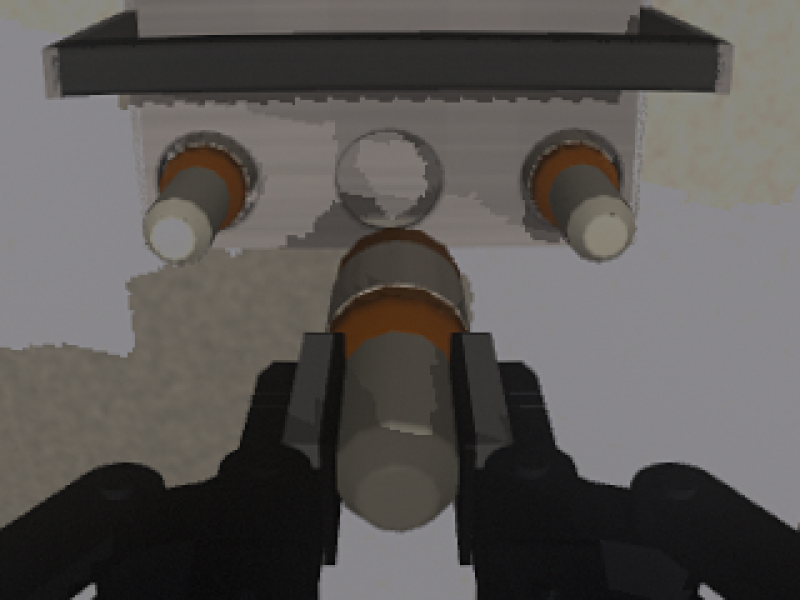

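The hole's centre is at full (315.6,231.2), and the neighbour tops are at about (231,254) and (400,253).

```bash
python3 -c "
from h import *
o=get_obs();print(o['eef_pos'])
o['eef_pos']=np.array([.5906,-.0301,.1673])
print(at_z('wrist',(315.6,231.2),.032,o),(at_z('wrist',(231,254.5),.081,o)+at_z('wrist',(400.5,253.5),.081,o))/2)
T=R.from_quat(o['tool_rot']).as_matrix()
print('far edge pred',proj('wrist',o['eef_pos']+T@[.014,0,.045],o),'seen',160+.4*230)
"
```

```text
[ 0.59082475 -0.0302949   0.16757262]
[ 0.59010876 -0.03496842  0.032     ] [ 0.59033453 -0.03580788  0.081     ]
far edge pred [319.04653731 247.37032788] seen 252.0
```

Emit:
jog_arm([
  [[-1.8, -0.5, 15, 0.2, 0, 0, 0], [-1.8, -0.5, 15, 0.2, 0, 0, 0], [-1.5, -0.5, 15, 0, 0, 0, 0], [0, 0, 15, 0, 0, 0, 0], [0, 0, 0, 0, 0, 0, 0]],
])

```text
clock: 17.6
eef_pos: [0.5925, -0.0359, 0.1059]
tool_rot: [0.631, 0.776, 0.002, 0.002]
ft_force: [-0.4, -1.1, -0.7]
grip_width: 0.0179
```

```bash
python3 -c "
from h import *
plan([.590,-.0355,.09],101.6,0,10)
"
```

```text
2 rows, now [ 0.5925 -0.0359  0.1059] f [-0.4 -1.1 -0.7] t 17.6
[[0.4, -1.2, 7.9, 0.2, -0.0, 0.1, 0], [0.4, -1.2, 7.9, 0.2, -0.0, 0.1, 0]]
```

Bottle B sits about 2 mm back (tool −x) in the fingers, so I'll offset the target TCP to (0.5897,−0.0333).

Emit:
jog_arm([
  [[1.5, -1.3, 8, 0.2, 0, 0, 0], [1.6, -1, 8, 0.2, 0, 0, 0], [0, 0, 0, 0, 0, 0, 0], [0, 0, 0, 0, 0, 0, 0]],
])

```text
clock: 18.0
eef_pos: [0.5902, -0.0332, 0.0894]
tool_rot: [0.631, 0.775, -0.0, 0.0]
ft_force: [-0.2, 0.1, 0.1]
grip_width: 0.0182
```

```bash
python3 -c "
from h import *
wlook('w14')
plan([.5897,-.0333,.085],101.6,0,10)
cv2.imwrite('pics/w14c.png',cv2.resize(cv2.imread('pics/w14.png')[160:400,160:480],(800,600),interpolation=3))
"
```

```text
tcp [ 0.5902 -0.0332  0.0894] tool x [-0.203  0.979 -0.   ] grip 0.0182
dropper0 0.92 [203.1  94.1] 161 239 68 120 centroid 201.4 92.8 [0.513  0.0502 0.05  ]
dropper0 0.89 [421.2 277.4] 390 452 240 317 centroid 421.8 277.5 [ 0.6465 -0.0235  0.05  ]
dropper0 0.89 [431.6  89.2] 395 473 65 119 centroid 432.7 91.6 [0.6256 0.074  0.05  ]
dropper0 0.69 [318.  310.4] 290 347 250 372 centroid 318.5 310.5 [ 0.5943 -0.0547  0.05  ]
dropper0 0.66 [212.3 276.3] 183 245 241 318 centroid 213.5 278.4 [ 0.5331 -0.0476  0.05  ]
dropper0 0.65 [319.3  88.2] 292 346 57 114 centroid 319.4 85.6 [0.5703 0.0632 0.05  ]
1 rows, now [ 0.5902 -0.0333  0.0896] f [ 0.2 -1.1  0.1] t 18.1
[[0.1, -0.5, 4.6, 0.0, 0.0, 0.1, 0]]
```

View pics/w14c.png

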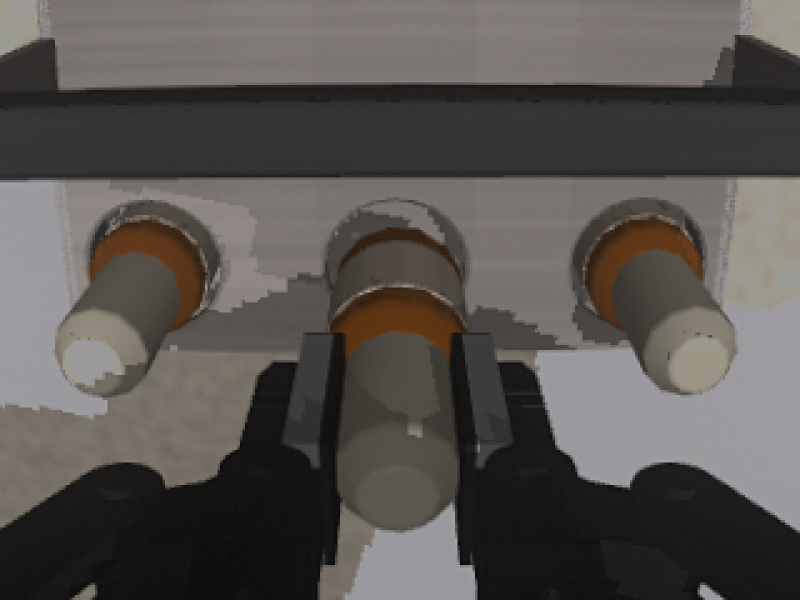

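The hole spans columns 327–467 (centre 397) and the bottle is centred at 398. I'll check the other direction numerically.

```bash
python3 -c "
from h import *
o=get_obs();t=np.array([-.203,.979,0])
h=at_z('wrist',(318.8,160+.4*199),.032,o)-.0165*t
b=at_z('wrist',(319.2,160+.4*228),o['eef_pos'][2]-.045,o)-.014*t
print('hole',h,'bottle',b,'diff along tool x mm',1e3*(h-b)@t)
"
```

```text
hole [ 0.59056456 -0.03555825  0.032     ] bottle [ 0.59075248 -0.03543252  0.04456515] diff along tool x mm -0.08494543348031444
```

Emit:
jog_arm([
  [[0, -0.4, 5, 0, 0, 0, 0], [0, 0, 3, 0, 0, 0, 0], [0, 0, 0, 0, 0, 0, 0]],
])

```text
clock: 18.4
eef_pos: [0.5907, -0.0334, 0.0821]
tool_rot: [0.631, 0.775, 0.001, 0.001]
ft_force: [0.0, -0.4, 0.0]
grip_width: 0.0185
```

Aligned. Lowering.

Emit:
jog_arm([
  [[0, -0.3, 5, 0, 0, 0, 0], [0, -0.2, 5, 0, 0, 0, 0], [0, 0, 5, 0, 0, 0, 0], [0, 0, 0, 0, 0, 0, 0]],
])

```text
clock: 18.8
eef_pos: [0.59, -0.0336, 0.0657]
tool_rot: [0.631, 0.775, 0.001, 0.001]
ft_force: [-0.3, 0.2, 0.1]
grip_width: 0.0181
```

Emit:
jog_arm([
  [[0, 0, 5, 0, 0, 0, 0], [0, 0, 5, 0, 0, 0, 0], [0, 0, 3, 0, 0, 0, 0], [0, 0, 0, 0, 0, 0, 0]],
])

```text
clock: 19.2
eef_pos: [0.5899, -0.0336, 0.0511]
tool_rot: [0.631, 0.775, 0.0, 0.001]
ft_force: [-0.2, 0.6, 0.5]
grip_width: 0.0182
```

Emit:
jog_arm([
  [[0, 0, 1.3, 0, 0, 0, 0], [0, 0, 1, 0, 0, 0, 0], [0, 0, 0, 0, 0, 0, 0]],
])

```text
clock: 19.5
eef_pos: [0.5902, -0.0336, 0.049]
tool_rot: [0.631, 0.775, 0.001, 0.001]
ft_force: [0.2, 0.7, -0.3]
grip_width: 0.0179
```

Emit:
jog_arm([
  [[0, 0, 0.3, 0, 0, 0, 24], [0, 0, 0, 0, 0, 0, 30], [0, 0, 0, 0, 0, 0, 40], [0, 0, -3, 0, 0, 0, 40], [0, 0, 0, 0, 0, 0, 40]],
])

```text
clock: 20.0
eef_pos: [0.5908, -0.0336, 0.0526]
tool_rot: [0.631, 0.775, 0.001, 0.002]
ft_force: [0.1, -1.0, -0.6]
grip_width: 0.0402
```

Emit:
jog_arm([
  [[0, 0, -10, 0, 0, 0, 40], [0, 0, -20, 0, 0, 0, 40], [0, 0, -30, 0, 0, 0, 40], [0, 0, -40, 0, 0, 0, 40], [0, 0, 0, 0, 0, 0, 40]],
])

```text
clock: 20.5
eef_pos: [0.5898, -0.0336, 0.1577]
tool_rot: [0.631, 0.775, 0.001, 0.001]
ft_force: [1.2, 0.1, 0.4]
grip_width: 0.0397
```

```bash
python3 -c "
from h import *
wlook('w15')
plan([.580,.0135,.17],11.6,36,20)
"
```

```text
tcp [ 0.5898 -0.0336  0.1577] tool x [-0.203  0.979 -0.001] grip 0.0397
dropper0 0.98 [397.5 236.7] 374 420 211 265 centroid 397.6 237.3 [ 0.6459 -0.0229  0.05  ]
dropper0 0.9 [238.6 234.3] 217 263 212 265 centroid 238.9 237.7 [ 0.5335 -0.0465  0.05  ]
dropper0 0.89 [399.6  96.3] 377 428 80 118 centroid 401.9 98.0 [0.6248 0.0735 0.05  ]
dropper0 0.89 [320.1  97.3] 299 339 75 114 centroid 319.3 94.7 [0.5702 0.0629 0.05  ]
dropper0 0.69 [232.6  98.4] 207 259 80 118 centroid 233.5 98.6 [0.5139 0.0502 0.05  ]
dropper0 0.68 [320.6 238.6] 301 339 211 264 centroid 319.7 236.7 [ 0.5906 -0.0339  0.05  ]
11 rows, now [ 0.5868 -0.0334  0.1526] f [-0.5  0.5 -0.2] t 20.6
[[4.3, 0.3, -1.6, -0.0, 0.0, 8.2, 36], [4.3, -0.4, -1.6, -0.0, 0.0, 8.2, 36], [4.2, -1.0, -1.6, -0.0, 0.0, 8.2, 36], [4.0, -1.6, -1.6, -0.0, 0.0, 8.2, 36], [3.8, -2.1, -1.6, -0.0, 0.0, 8.2, 36]]
[[3.4, -2.6, -1.6, -0.0, 0.0, 8.2, 36], [3.0, -3.1, -1.6, -0.0, 0.0, 8.2, 36], [2.5, -3.5, -1.6, -0.0, 0.0, 8.2, 36], [2.0, -3.8, -1.6, -0.0, 0.0, 8.2, 36], [1.5, -4.1, -1.6, -0.0, 0.0, 8.2, 36]]
[[0.9, -4.2, -1.6, -0.0, 0.0, 8.2, 36]]
```

All six bottles are seated, and the carrier middle is at (0.580, 0.0135). Now I'll turn to grasp the bar.

```bash
python3 -c "
from h import *
print(get_obs()['joint_pos'])"
```

```text
[-5.67844450e-02  4.60465726e-01  1.14796752e-01  1.23111021e+00
 -1.30868620e-04  1.30994282e+00]
```

Emit:
jog_arm([
  [[4.3, 0.3, -6, 0, 0, 8.2, 36], [4.3, -0.4, -6, 0, 0, 8.2, 36], [4.2, -1, -4, 0, 0, 8.2, 36], [4, -1.6, -2, 0, 0, 8.2, 36], [3.8, -2, 0, 0, 0, 8.2, 36]],
])

```text
clock: 21.1
eef_pos: [0.5793, -0.0118, 0.1651]
tool_rot: [0.87, 0.493, -0.008, -0.005]
ft_force: [-0.8, 0.3, -0.9]
grip_width: 0.0363
```

```bash
python3 -c "
from h import *
print(get_obs()['joint_pos'])
plan([.580,.0135,.17],11.6,36,20)"
```

```text
[-2.05217849e-02  4.46378282e-01  1.25872059e-01  1.26888732e+00
  1.66393599e-04  2.09098759e+00]
6 rows, now [ 0.5793 -0.0118  0.1651] f [-0.8  0.3 -0.9] t 21.1
[[3.7, -2.1, -0.8, -0.1, 0.1, 7.9, 36], [3.4, -2.6, -0.8, -0.1, 0.1, 7.9, 36], [3.0, -3.0, -0.8, -0.1, 0.1, 7.9, 36], [2.5, -3.4, -0.8, -0.1, 0.1, 7.9, 36], [2.0, -3.7, -0.8, -0.1, 0.1, 7.9, 36]]
[[1.5, -3.9, -0.8, -0.1, 0.1, 7.9, 36]]
```

Emit:
jog_arm([
  [[3.7, -2.1, -0.8, -0.1, 0.1, 7.9, 36], [3.4, -2.6, -0.8, -0.1, 0.1, 7.9, 36], [3, -3, -0.8, -0.1, 0.1, 7.9, 36], [2.5, -3.4, -0.8, -0.1, 0.1, 7.9, 36], [2, -3.7, -0.8, -0.1, 0.1, 7.9, 36]],
])

```text
clock: 21.6
eef_pos: [0.5746, 0.0102, 0.1613]
tool_rot: [0.988, 0.155, -0.011, -0.001]
ft_force: [0.3, -0.3, -0.1]
grip_width: 0.0361
```

Emit:
jog_arm([
  [[1.5, -3.9, 0, 0, 0, 7.9, 36], [0, 0, 0, 0, 0, 0, 36], [0, 0, 0, 0, 0, 0, 36]],
])

```text
clock: 21.9
eef_pos: [0.572, 0.0149, 0.1574]
tool_rot: [0.996, 0.085, -0.015, -0.001]
ft_force: [-0.1, 0.1, 0.4]
grip_width: 0.0361
```

```bash
python3 -c "
from h import *
print(get_obs()['joint_pos'])
wlook('w16')
plan([.580,.0135,.12],11.6,36,15)
cv2.imwrite('pics/w16c.png',cv2.resize(cv2.imread('pics/w16.png')[180:480,120:520],(800,600),interpolation=3))"
```

```text
[ 2.62551863e-02  4.46168375e-01  1.04460027e-01  1.25911993e+00
 -4.09150491e-04  2.99711879e+00]
tcp [0.572  0.0149 0.1574] tool x [ 0.985  0.17  -0.03 ] grip 0.0361
dropper0 0.98 [249.2 141.3] 224 274 120 162 centroid 249.2 140.8 [0.6266 0.0729 0.05  ]
dropper0 0.87 [263.9 283.6] 246 282 266 305 centroid 263.0 283.0 [0.5231 0.0504 0.05  ]
dropper0 0.78 [395.2 216.6] 371 415 191 242 centroid 393.6 216.7 [ 0.591  -0.0344  0.05  ]
dropper0 0.64 [395.4 284.1] 370 411 263 319 centroid 391.9 287.6 [ 0.536  -0.0469  0.05  ]
dropper0 0.61 [252.8 219.6] 231 277 197 248 centroid 253.0 220.7 [0.571  0.0632 0.05  ]
dropper0 0.56 [391.8 137. ] 368 419 115 156 centroid 393.4 135.7 [ 0.6467 -0.0219  0.05  ]
3 rows, now [0.5721 0.0148 0.1576] f [-0.1  0.1 -0.8] t 22.0
[[2.9, 0.9, 12.5, -0.1, 0.6, -0.6, 36], [2.7, 0.9, 12.5, -0.1, 0.6, -0.6, 36], [2.6, 0.9, 12.5, -0.1, 0.6, -0.6, 36]]
```

View pics/w16c.png

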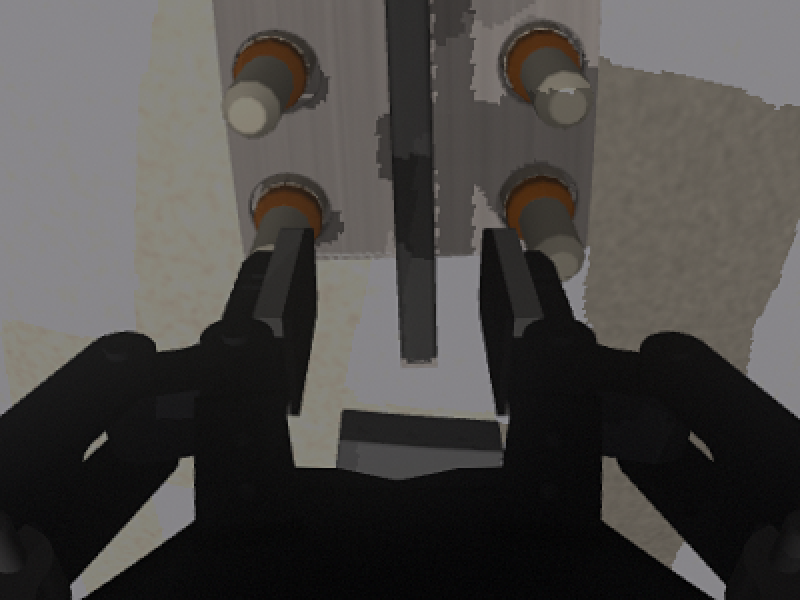

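The bar lies between the open fingers, and all six bottles are visible and upright. Aligning and descending.

Emit:
jog_arm([
  [[3, 1, 8, -0.1, 0.6, -0.6, 36], [3, 1, 8, -0.1, 0.6, -0.6, 36], [2.5, 1, 8, -0.1, 0.6, -0.6, 36], [0, 0, 0, 0, 0, 0, 36], [0, 0, 0, 0, 0, 0, 36]],
])

```text
clock: 22.5
eef_pos: [0.5808, 0.0121, 0.1326]
tool_rot: [0.995, 0.104, 0.001, 0.0]
ft_force: [0.4, -0.5, 0.0]
grip_width: 0.0359
```

```bash
python3 -c "
from h import *
plan([.580,.0135,.115],11.6,36,15)"
```

```text
2 rows, now [0.5808 0.0121 0.1326] f [ 0.4 -0.5  0. ] t 22.5
[[-0.3, -0.8, 8.8, 0.0, -0.1, 0.1, 36], [-0.2, -0.8, 8.8, 0.0, -0.1, 0.1, 36]]
```

Emit:
jog_arm([
  [[0, -0.8, 10, 0, 0, 0, 36], [0, -0.6, 10, 0, 0, 0, 36], [0, 0, 10, 0, 0, 0, 36], [0, 0, 0, 0, 0, 0, 36]],
])

```text
clock: 22.9
eef_pos: [0.5808, 0.0134, 0.1008]
tool_rot: [0.995, 0.104, 0.002, 0.001]
ft_force: [-0.4, 0.1, -0.6]
grip_width: 0.0361
```

```bash
python3 -c "
from h import *
plan([.580,.0135,.079],11.6,36,12)"
```

```text
2 rows, now [0.5808 0.0134 0.1008] f [-0.4  0.1 -0.6] t 22.9
[[-0.4, -0.2, 10.9, 0.0, -0.1, 0.2, 36], [-0.4, -0.1, 10.9, 0.0, -0.1, 0.2, 36]]
```

Emit:
jog_arm([
  [[-0.4, 0, 10, 0, -0.1, 0.2, 36], [-0.4, 0, 10, 0, 0, 0, 36], [0, 0, 0, 0, 0, 0, 36], [0, 0, 0, 0, 0, 0, 36]],
])

```text
clock: 23.3
eef_pos: [0.5797, 0.0133, 0.0782]
tool_rot: [0.995, 0.102, 0.0, 0.001]
ft_force: [0.7, -0.8, 0.7]
grip_width: 0.0363
```

```bash
python3 -c "
from h import *
plan([.580,.0135,.079],11.6,36,12)"
```

```text
1 rows, now [0.5797 0.0133 0.0782] f [ 0.7 -0.8  0.7] t 23.3
[[0.4, -0.1, -0.8, 0.1, -0.0, 0.1, 36]]
```

Closing on the bar.

Emit:
jog_arm([
  [[0, 0, 0, 0, 0, 0, 25], [0, 0, 0, 0, 0, 0, 15], [0, 0, 0, 0, 0, 0, 5], [0, 0, 0, 0, 0, 0, 0], [0, 0, 0, 0, 0, 0, 0]],
])

```text
clock: 23.8
eef_pos: [0.5801, 0.0131, 0.0786]
tool_rot: [0.995, 0.102, 0.001, 0.001]
ft_force: [0.4, -0.5, -1.3]
grip_width: 0.0107
```

Emit:
jog_arm([
  [[0, 0, 0, 0, 0, 0, 0], [0, 0, 0, 0, 0, 0, 0], [0, 0, -5, 0, 0, 0, 0], [0, 0, -5, 0, 0, 0, 0], [0, 0, 0, 0, 0, 0, 0]],
])

```text
clock: 24.3
eef_pos: [0.578, 0.0133, 0.0874]
tool_rot: [0.995, 0.102, -0.002, 0.0]
ft_force: [0.1, -0.3, -5.8]
grip_width: 0.0108
```

```bash
python3 -c "
from h import *
o=wlook('w17');print(o['ft_force'],o['ft_torque'])
plan([.580,.0135,.178],11.6,0,12)"
```

```text
tcp [0.578  0.0133 0.0874] tool x [ 0.979  0.203 -0.004] grip 0.0108
dropper0 0.93 [420.6 170.1] 384 461 138 202 centroid 421.8 170.1 [ 0.6437 -0.0252  0.05  ]
dropper0 0.92 [219.  280.8] 187 256 242 320 centroid 220.0 280.0 [0.5631 0.0664 0.05  ]
dropper0 0.89 [415.1 282.1] 379 445 242 322 centroid 412.9 281.4 [ 0.5839 -0.0377  0.05  ]
dropper0 0.74 [244.3 344.1] 221 259 331 353 centroid 240.8 341.8 [0.525  0.0503 0.05  ]
dropper0 0.73 [212.5 168.4] 174 253 138 203 centroid 214.1 170.3 [0.6225 0.077  0.05  ]
dropper0 0.56 [398.2 341.8] 379 417 330 354 centroid 397.3 341.9 [ 0.5437 -0.0408  0.05  ]
[ 0.08744324 -0.27442216 -5.79947372] [-0.0050709  -0.02522294  0.02900052]
8 rows, now [0.5777 0.0132 0.0868] f [-0.2  0.  -5. ] t 24.4
[[0.2, 0.0, -11.4, 0.0, 0.0, 0.0, 0], [0.2, 0.0, -11.4, 0.0, 0.0, 0.0, 0], [0.2, 0.0, -11.4, 0.0, 0.0, 0.0, 0], [0.3, 0.0, -11.4, 0.0, 0.0, 0.0, 0], [0.3, 0.0, -11.4, 0.0, 0.0, 0.0, 0]]
[[0.3, 0.0, -11.4, 0.0, 0.0, 0.0, 0], [0.3, 0.0, -11.4, 0.0, 0.0, 0.0, 0], [0.3, 0.0, -11.4, 0.0, 0.0, 0.0, 0]]
```

The full weight (about 5.5 N) is on the fingers with a small moment. Lifting gently.

Emit:
jog_arm([
  [[0.3, 0, -7, 0, 0, 0, 0], [0.3, 0, -10, 0, 0, 0, 0], [0.3, 0, -10, 0, 0, 0, 0], [0.3, 0, -10, 0, 0, 0, 0], [0, 0, -8, 0, 0, 0, 0]],
])

```text
clock: 24.9
eef_pos: [0.5781, 0.0136, 0.1342]
tool_rot: [0.995, 0.102, -0.004, 0.0]
ft_force: [0.2, -0.8, -5.8]
grip_width: 0.011
```

Emit:
jog_arm([
  [[0.3, 0, -10, 0, 0, 0, 0], [0.3, 0, -10, 0, 0, 0, 0], [0.3, 0, -10, 0, 0, 0, 0], [0, 0, -8, 0, 0, 0, 0], [0, 0, -4, 0, 0, 0, 0]],
])

```text
clock: 25.4
eef_pos: [0.5803, 0.0138, 0.1822]
tool_rot: [0.995, 0.102, -0.002, 0.0]
ft_force: [0.2, -0.1, -5.2]
grip_width: 0.0109
```

Emit:
jog_arm([
  [[0, 0, 0, 0, 0, 0, 0], [0, 0, 0, 0, 0, 0, 0], [0, 0, 0, 0, 0, 0, 0], [0, 0, 0, 0, 0, 0, 0], [0, 0, 0, 0, 0, 0, 0]],
])

```text
clock: 25.9
eef_pos: [0.5797, 0.0138, 0.1813]
tool_rot: [0.995, 0.102, -0.003, 0.0]
ft_force: [0.6, 0.5, -5.2]
grip_width: 0.0107
```

```bash
python3 -c "
from h import *
o=wlook('w18');print(o['ft_force'],o['ft_torque'],np.abs(o['joint_vel']).max())
plan([.580,.0135,.178],11.6,0,12)
im=camera('scene');cv2.imwrite('pics/s1.png',im[:,:,::-1])
for d in masks_of('dropper0','scene')[:8]: print(round(d['conf'],2),d['at'])
for d in masks_of('dropper0','wrist')[:0]: pass
d=masks_of('handle','scene')[0];ys,xs=np.nonzero(d['pixels']);print('carrier',d['conf'],xs.min(),xs.max(),ys.min(),ys.max())
o2=get_obs();print(o2['eef_pos'])
"
```

```text
tcp [0.5797 0.0138 0.1813] tool x [ 0.979  0.203 -0.006] grip 0.0107
dropper0 0.96 [397.9 341.3] 379 416 333 352 centroid 396.5 341.9 [ 0.4859 -0.0766  0.05  ]
dropper0 0.86 [420.6 170.4] 384 461 137 202 centroid 421.8 169.9 [ 0.6382 -0.0535  0.05  ]
dropper0 0.84 [416.4 281.8] 380 446 241 322 centroid 413.2 281.3 [ 0.5473 -0.0727  0.05  ]
dropper0 0.78 [242.3 343.1] 220 259 331 355 centroid 240.1 342.3 [0.4568 0.0616 0.05  ]
dropper0 0.65 [213.2 169.6] 174 253 138 203 centroid 214.3 170.4 [0.6057 0.1013 0.05  ]
dropper0 0.59 [219.  281.3] 187 256 241 321 centroid 220.1 280.0 [0.5156 0.0855 0.05  ]
[ 0.64720775  0.51786226 -5.19824864] [0.01436323 0.04323406 0.0370344 ] 0.005508440487975574
1 rows, now [0.5797 0.0138 0.1813] f [-0.4 -0.1 -4.9] t 26.0
[[0.2, 0.4, 3.3, -0.0, 0.3, 0.1, 0]]
0.65 [341.4, 244.6]
0.58 [377.8, 227.6]
0.57 [313.0, 208.8]
0.49 [360.0, 211.1]
0.49 [328.5, 225.9]
carrier 0.89 301 388 180 268
[0.58002064 0.01384645 0.18176281]
```

The carrier is up about 103 mm. All six bottles are at the same wrist-picture pixels as just after it left the bench, so nothing has slipped or tilted, and the arm is still. Handing in.

```bash
python3 -c "
from h import *
print(job_done());o=get_obs();print(o['clock'],o['eef_pos'],o['ft_force'],o['grip_width'])"
```

```text
the job is handed in; nothing more can be done
None
the job is handed in; nothing more can be done
```

I set the two spare dropper bottles into the empty middle cells (cell3, then cell2), lowering each to the cell floor before letting go. I then gripped the handle bar at its middle, lifted the carrier about 103 mm straight up, and handed the job in while still holding it, at 26 s of the 67 s.

**Last checks before handing in:**
- **Wrist camera:** all six bottles were found, at the same pixels (within 1–2) as just after the carrier left the bench, so nothing had shifted or tilted in the grip.
- **Load:** the wrist carried a steady 5 N or so with little moment. The tool was about 0.006 rad off vertical, the grip held at 10.7 mm and the joints were still.

**Checks that disagreed or were not made:**
- The top camera put things about 5 mm off in y from the wrist camera. I used the wrist camera, and both bottles went in without force.
- In the final scene picture the network found only five of the six bottles. The wrist camera found all six.
- I did not view any final picture by eye, as the 12 views were used up, and I did not re-measure the bystanders at the end. No contact with them showed in the force readings.
- The hand-in gave no verdict, and the state could not be read after it.

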